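Fit the relays and check them with the infrared thermometer

ROBOT

A 6-joint arm with a two-finger parallel gripper is mounted at the origin on the work surface. World frame = base frame: x ahead of the robot, y to its left, z up, the work surface at z = 0. Lengths are in m, angles in rad, forces in N, time in s.
With the tool pointing down it reaches from about 0.3 to 0.75 m from the base axis. Payload 8.5 kg.
Tool frame: the origin (TCP) lies at the very end of the fingers, on their centre line; the grasp point (between the pads) lies 19 mm behind it; z points along the fingers, y is the line along which they close (so a half turn about z gives the same grasp; the last joint's range is limited). The gripper opens to 85 mm and grips with 20 to 120 N. Pads are 22 mm wide; open, the fingers measure 114 mm over their backs; the gripper's body (76 mm by 85 mm) begins 54 mm behind the grasp point. The pads swing forward as they close: fully open they stand 13 mm farther back than shut.
Start: joints at [1.077, 0.381, 1.297, -0, 1.464, -0.215], TCP at [0.151, 0.529, 0.231] pointing down, gripper open.
Joint ranges: [-3.11, 3.11], [-0.89, 2.33], [0.22, 2.48], [-1.42, 4.56], [0.17, 2.85], [-2.88, 2.88]. Speed limits (rad/s): [2.39, 2.39, 3.14, 3.14, 3.14, 3.14].

INTERFACE

Orientations are given as [roll, pitch, yaw] about the fixed x, y, z axes, in that order (R = Rz(yaw) Ry(pitch) Rx(roll)).
In Python, from workcell import arm gives the robot as it stands.
- The arm moves only by the tool play_rows, never from a script. Its argument "rows" is a list of rows, each a list of 5 numbers: the shift along the world's x, y, z as a fraction of full scale, then the turn about the world's z as a fraction of full scale, then the opening, from 0 (shut) to 1 (fully open). A call has exactly 8 rows; each row is the pose to reach, as a shift and turn from the pose commanded when the call began; what a row does not reach only later rows make up. Full scale, the value 1, is 15 cm for a shift and 120 degrees for a turn. A row lasts 1/10 s, in which the tool goes at most 50 mm and 8.59 degrees, less where a joint would pass 70% of its speed; a pose out of reach is approached as far as the arm can. A call with a number of a shift or a turn outside -1 to 1 is refused whole. A call with a gripper value outside its range is refused whole. The fingers move at their own pace and stop on an object; "grip_force" is the grip in N (left out, the last holds). Time passes only in rows, so rows that repeat a pose let the fingers close, or fill a call up. It gives the time, the measured TCP pose, the force, the opening and the grip force at its end, in the units of the state.
- arm.sense(): the state, without advancing time (a new reading comes with each control period).
- arm.read_camera(name): name is "scene" or "top"; returns (picture, depth): 384x512x3 uint8, blue, green, red; 384x512 float32, m along the optical axis (not along the pixel's ray), 0 where there is no reading.
- arm.get_calibration(name): a dict with "fx", "fy", "cx", "cy" (pixels), "k1" (the pictures are not rectified: a ray, as slopes to the right and down, at radius r is drawn at 1 + k1 r^2 times it, then the intrinsics apply), "cam_to_world" (4x4, takes a point from camera to world coordinates). Camera axes: x right, y down, z forward; pixel columns grow to the right and rows downward; lengths in m; the calibration is good to about 2 mm. A picture is of the moment at which its call begins. get_calibration takes no time and is no camera call.
- arm.hand_in(): hands the job in; it is judged then, once.
The state is a dict: "t": time; "joint_positions": joint angles; "qvel": joint speeds; "joint_torque": joint torques, N m; "ee_pos": TCP position; "ee_rot": TCP orientation; "contact_force": force on the tool from outside, world axes, zero at the start; "torque": the same for the moment, N m; "width": opening from 0.0 (shut) to 1.0 (fully open); "grip_force": force on a finger pad.
Only numpy, scipy, OpenCV 4.12 (cv2) and the standard library are available. Lean on these libraries where they do the work, as an engineer would, in place of code of your own. Each camera call takes 0.05 s, during which the arm holds its last target. There are 200 camera calls.

TASK

Plug every relay on the bench fully home into the test board, any relay in any free socket, then throw the board's power lever fully on. Take the infrared thermometer and, one relay after another from the tallest to the lowest, aim its lens at the middle of the label on the relay's top from about 5 cm away and hold it steady there for two seconds. Finally lay the thermometer back in its cradle as it lay before (nose to the same end), then put the power lever back to off, and leave the relays plugged in and the bottle, tin and spool where they stand.

Things in the scene. Friction and masses are not known exactly. Their poses are not given: they have to be found in the camera images.
- board: Grey relay test board, fixed to the bench: a block 90 mm (x) by 360 mm (y) by 30 mm high; origin at the centre of its underside, top face 30 mm above it. Its row of four rectangular sockets runs along its y axis at y = -140, -70, 0 and +70 mm, x = 0; the power lever stands at y = +145 mm. A black terminal strip (to 12 mm above the top) lies along its far edge (x = 28 to 42 mm), look only.
- board_hole0 (a point): Centre of the mouth of socket 0 (y = -140 mm on the board), at the board's top face; axes as the board. The hole is 31 mm (board x) by 39 mm (board y), 18 mm deep, with a small chamfer. Any relay fits any socket, either way round.
- board_hole1 (a point): Centre of the mouth of socket 1 (y = -70 mm on the board), at the board's top face; axes as the board. The hole is 31 mm (board x) by 39 mm (board y), 18 mm deep, with a small chamfer. Any relay fits any socket, either way round.
- board_hole2 (a point): Centre of the mouth of socket 2 (y = 0 mm on the board), at the board's top face; axes as the board. The hole is 31 mm (board x) by 39 mm (board y), 18 mm deep, with a small chamfer. Any relay fits any socket, either way round.
- board_hole3 (a point): Centre of the mouth of socket 3 (y = 70 mm on the board), at the board's top face; axes as the board. The hole is 31 mm (board x) by 39 mm (board y), 18 mm deep, with a small chamfer. Any relay fits any socket, either way round.
- power (a joint): Power lever of the board (rad): 0 off, leaning towards the board's -x side; 1.0 fully on, leaning to +x; it stays where it is left. Arm 60 mm long, turning in the board's x-z plane.
- power_tip (a point): Free end of the power lever's arm.
- relay_1: Plug-in relay, tallest: grey box 34 mm (x) by 42 mm (y) by 56 mm high over a black plug block 28 mm (x) by 36 mm (y) by 14 mm deep, which holds most of its weight; origin at the centre of the plug's underside, z up; it stands upright on its plug on the bench, 70 mm in all. Home, its box sits on the board's top and the origin is 14 mm below the socket's mouth. May be absent.
- relay_1_top (a point): Centre of the small white label on top of relay_1, 70 mm above its origin.
- relay_2: Plug-in relay, second-tallest size: grey box 34 mm (x) by 42 mm (y) by 44 mm high over a black plug block 28 mm (x) by 36 mm (y) by 14 mm deep, which holds most of its weight; origin at the centre of the plug's underside, z up; it stands upright on its plug on the bench, 58 mm in all. Home, its box sits on the board's top and the origin is 14 mm below the socket's mouth. May be absent.
- relay_2_top (a point): Centre of the small white label on top of relay_2, 58 mm above its origin.
- relay_3: Plug-in relay, third size: grey box 34 mm (x) by 42 mm (y) by 32 mm high over a black plug block 28 mm (x) by 36 mm (y) by 14 mm deep, which holds most of its weight; origin at the centre of the plug's underside, z up; it stands upright on its plug on the bench, 46 mm in all. Home, its box sits on the board's top and the origin is 14 mm below the socket's mouth. May be absent.
- relay_3_top (a point): Centre of the small white label on top of relay_3, 46 mm above its origin.
- relay_4: Plug-in relay, lowest size: grey box 34 mm (x) by 42 mm (y) by 22 mm high over a black plug block 28 mm (x) by 36 mm (y) by 14 mm deep, which holds most of its weight; origin at the centre of the plug's underside, z up; it stands upright on its plug on the bench, 36 mm in all. Home, its box sits on the board's top and the origin is 14 mm below the socket's mouth. May be absent.
- relay_4_top (a point): Centre of the small white label on top of relay_4, 36 mm above its origin.
- cradle: Black cradle for the thermometer, fixed: base plate 130 by 70 by 8 mm; two U-shaped saddles at x = -48 and +48 mm, each 12 mm long (x), floor 45 mm above the bench, 38 mm wide between side walls that rise 12 mm over the floor. Origin at the centre of the underside; the thermometer lies along its x axis, nose over +x.
- thermo: White stick-type infrared thermometer lying in the cradle: barrel 150 mm long (x from -80 to +70 mm), 28 mm wide, 30 mm high, with a black nose of 25 mm diameter bent 45 degrees down at its +x end; mass 0.15 kg. Origin on the barrel's underside near its centre of mass, z up; grip across the width (y) at x = 0. In the cradle its origin is 45 mm above the cradle's origin.
- thermo_lens (a point): Lens at the end of the nose, 92 mm ahead (x) of the thermometer's origin and 10 mm below it. This point's own z axis is the sighting line: it runs out of the lens, forwards and 45 degrees down when the barrel is level; y is the barrel's y. It is always on; no trigger.
- bottle: White bottle with blue cap, 52 mm diameter, 130 mm high; bystander. Origin at the centre of its underside.
- sponge_tin: Open brass tip-cleaner tin, 72 mm diameter, 26 mm high; bystander. Origin at the centre of its underside.
- spool: White wire spool, 52 mm diameter, 40 mm high, standing on end; bystander. Origin at the centre of its underside.
Not all that is in view belongs to the job. Leave any green or yellow look-alike of the relay_4 alone.

How it is judged:
On the way, in this order (a step that is already met when the one before it is completed fails the run):
1. every relay is home in a socket (((horizontal distance between relay_1 and board_hole0 below 0.004 m and z of relay_1 in the frame of board_hole0 below -0.011 m and angle between relay_1's own z axis and vertical below 0.12 rad) or (horizontal distance between relay_1 and board_hole1 below 0.004 m and z of relay_1 in the frame of board_hole1 below -0.011 m and angle between relay_1's own z axis and vertical below 0.12 rad) or (horizontal distance between relay_1 and board_hole2 below 0.004 m and z of relay_1 in the frame of board_hole2 below -0.011 m and angle between relay_1's own z axis and vertical below 0.12 rad) or (horizontal distance between relay_1 and board_hole3 below 0.004 m and z of relay_1 in the frame of board_hole3 below -0.011 m and angle between relay_1's own z axis and vertical below 0.12 rad)) and ((horizontal distance between relay_2 and board_hole0 below 0.004 m and z of relay_2 in the frame of board_hole0 below -0.011 m and angle between relay_2's own z axis and vertical below 0.12 rad) or (horizontal distance between relay_2 and board_hole1 below 0.004 m and z of relay_2 in the frame of board_hole1 below -0.011 m and angle between relay_2's own z axis and vertical below 0.12 rad) or (horizontal distance between relay_2 and board_hole2 below 0.004 m and z of relay_2 in the frame of board_hole2 below -0.011 m and angle between relay_2's own z axis and vertical below 0.12 rad) or (horizontal distance between relay_2 and board_hole3 below 0.004 m and z of relay_2 in the frame of board_hole3 below -0.011 m and angle between relay_2's own z axis and vertical below 0.12 rad)) and ((horizontal distance between relay_3 and board_hole0 below 0.004 m and z of relay_3 in the frame of board_hole0 below -0.011 m and angle between relay_3's own z axis and vertical below 0.12 rad) or (horizontal distance between relay_3 and board_hole1 below 0.004 m and z of relay_3 in the frame of board_hole1 below -0.011 m and angle between relay_3's own z axis and vertical below 0.12 rad) or (horizontal distance between relay_3 and board_hole2 below 0.004 m and z of relay_3 in the frame of board_hole2 below -0.011 m and angle between relay_3's own z axis and vertical below 0.12 rad) or (horizontal distance between relay_3 and board_hole3 below 0.004 m and z of relay_3 in the frame of board_hole3 below -0.011 m and angle between relay_3's own z axis and vertical below 0.12 rad)) and ((horizontal distance between relay_4 and board_hole0 below 0.004 m and z of relay_4 in the frame of board_hole0 below -0.011 m and angle between relay_4's own z axis and vertical below 0.12 rad) or (horizontal distance between relay_4 and board_hole1 below 0.004 m and z of relay_4 in the frame of board_hole1 below -0.011 m and angle between relay_4's own z axis and vertical below 0.12 rad) or (horizontal distance between relay_4 and board_hole2 below 0.004 m and z of relay_4 in the frame of board_hole2 below -0.011 m and angle between relay_4's own z axis and vertical below 0.12 rad) or (horizontal distance between relay_4 and board_hole3 below 0.004 m and z of relay_4 in the frame of board_hole3 below -0.011 m and angle between relay_4's own z axis and vertical below 0.12 rad))), for 0.3 s.
2. the power lever is on (value of joint power above 0.8 rad), for 0.2 s.
3. the thermometer is aimed steadily at the label of relay_1 (tallest) (x of relay_1_top in the frame of thermo_lens between -0.009 and 0.009 m and y of relay_1_top in the frame of thermo_lens between -0.009 and 0.009 m and z of relay_1_top in the frame of thermo_lens between 0.03 and 0.08 m and ((horizontal distance between relay_1 and board_hole0 below 0.004 m and z of relay_1 in the frame of board_hole0 below -0.011 m and angle between relay_1's own z axis and vertical below 0.12 rad) or (horizontal distance between relay_1 and board_hole1 below 0.004 m and z of relay_1 in the frame of board_hole1 below -0.011 m and angle between relay_1's own z axis and vertical below 0.12 rad) or (horizontal distance between relay_1 and board_hole2 below 0.004 m and z of relay_1 in the frame of board_hole2 below -0.011 m and angle between relay_1's own z axis and vertical below 0.12 rad) or (horizontal distance between relay_1 and board_hole3 below 0.004 m and z of relay_1 in the frame of board_hole3 below -0.011 m and angle between relay_1's own z axis and vertical below 0.12 rad))), for 1.5 s.
4. the thermometer is aimed steadily at the label of relay_2 (second-tallest size) (x of relay_2_top in the frame of thermo_lens between -0.009 and 0.009 m and y of relay_2_top in the frame of thermo_lens between -0.009 and 0.009 m and z of relay_2_top in the frame of thermo_lens between 0.03 and 0.08 m and ((horizontal distance between relay_2 and board_hole0 below 0.004 m and z of relay_2 in the frame of board_hole0 below -0.011 m and angle between relay_2's own z axis and vertical below 0.12 rad) or (horizontal distance between relay_2 and board_hole1 below 0.004 m and z of relay_2 in the frame of board_hole1 below -0.011 m and angle between relay_2's own z axis and vertical below 0.12 rad) or (horizontal distance between relay_2 and board_hole2 below 0.004 m and z of relay_2 in the frame of board_hole2 below -0.011 m and angle between relay_2's own z axis and vertical below 0.12 rad) or (horizontal distance between relay_2 and board_hole3 below 0.004 m and z of relay_2 in the frame of board_hole3 below -0.011 m and angle between relay_2's own z axis and vertical below 0.12 rad))), for 1.5 s.
5. the thermometer is aimed steadily at the label of relay_3 (third size) (x of relay_3_top in the frame of thermo_lens between -0.009 and 0.009 m and y of relay_3_top in the frame of thermo_lens between -0.009 and 0.009 m and z of relay_3_top in the frame of thermo_lens between 0.03 and 0.08 m and ((horizontal distance between relay_3 and board_hole0 below 0.004 m and z of relay_3 in the frame of board_hole0 below -0.011 m and angle between relay_3's own z axis and vertical below 0.12 rad) or (horizontal distance between relay_3 and board_hole1 below 0.004 m and z of relay_3 in the frame of board_hole1 below -0.011 m and angle between relay_3's own z axis and vertical below 0.12 rad) or (horizontal distance between relay_3 and board_hole2 below 0.004 m and z of relay_3 in the frame of board_hole2 below -0.011 m and angle between relay_3's own z axis and vertical below 0.12 rad) or (horizontal distance between relay_3 and board_hole3 below 0.004 m and z of relay_3 in the frame of board_hole3 below -0.011 m and angle between relay_3's own z axis and vertical below 0.12 rad))), for 1.5 s.
6. the thermometer is aimed steadily at the label of relay_4 (lowest size) (x of relay_4_top in the frame of thermo_lens between -0.009 and 0.009 m and y of relay_4_top in the frame of thermo_lens between -0.009 and 0.009 m and z of relay_4_top in the frame of thermo_lens between 0.03 and 0.08 m and ((horizontal distance between relay_4 and board_hole0 below 0.004 m and z of relay_4 in the frame of board_hole0 below -0.011 m and angle between relay_4's own z axis and vertical below 0.12 rad) or (horizontal distance between relay_4 and board_hole1 below 0.004 m and z of relay_4 in the frame of board_hole1 below -0.011 m and angle between relay_4's own z axis and vertical below 0.12 rad) or (horizontal distance between relay_4 and board_hole2 below 0.004 m and z of relay_4 in the frame of board_hole2 below -0.011 m and angle between relay_4's own z axis and vertical below 0.12 rad) or (horizontal distance between relay_4 and board_hole3 below 0.004 m and z of relay_4 in the frame of board_hole3 below -0.011 m and angle between relay_4's own z axis and vertical below 0.12 rad))), for 1.5 s.
7. the thermometer lies in its cradle, power still on (distance between thermo and cradle below 0.056 m and z of thermo in the frame of cradle between 0.041 and 0.05 m and x of thermo in the frame of cradle between -0.025 and 0.025 m and angle between the x axis of thermo and the x axis of cradle, either way round below 0.2 rad and x of thermo_lens in the frame of cradle above 0.03 m and angle between thermo's own z axis and vertical below 0.15 rad and linear speed of thermo below 0.02 m/s and value of joint power above 0.75 rad), for 0.3 s.
At the end, for the whole second after the job is handed in: Every relay present is in a socket (within 4 mm of centre, at least 11 mm deep, upright within 0.12 rad); the lever is below 0.25; the thermometer rests in the cradle (origin 41 to 50 mm above the cradle's, within 25 mm along it, axis within 0.2 rad, nose to +x) (all of step 1 and value of joint power below 0.25 rad and distance between thermo and cradle below 0.056 m and z of thermo in the frame of cradle between 0.041 and 0.05 m and x of thermo in the frame of cradle between -0.025 and 0.025 m and angle between the x axis of thermo and the x axis of cradle, either way round below 0.2 rad and x of thermo_lens in the frame of cradle above 0.03 m and angle between thermo's own z axis and vertical below 0.15 rad and linear speed of thermo below 0.02 m/s); the robot touches nothing.
It fails at once if the bottle is shoved or tipped (distance of bottle from where it was at the start of the episode above 0.025 m or angle between bottle's own z axis and vertical above 0.3 rad).
It fails at once if the sponge_tin is shoved or tipped (distance of sponge_tin from where it was at the start of the episode above 0.025 m or angle between sponge_tin's own z axis and vertical above 0.3 rad).
It fails at once if the spool is shoved or tipped (distance of spool from where it was at the start of the episode above 0.025 m or angle between spool's own z axis and vertical above 0.3 rad).
Of relay_1, relay_2, relay_3, relay_4 only 3 to 4 are there at a start; the rules pass over those that are not, and their reading is None.
At some moment in a run one of relay_1, relay_2, relay_3, relay_4 may be knocked a few centimetres aside while the robot is not near it.
It also fails if it takes over 210 s, if anything falls off the work surface, if the arm or the gripper's body presses on something with over 40 N, if the wrist force passes 120 N, or if a joint passes its speed limit or range.

## Working session

There is one attempt and no reset: what is moved stays moved. The work goes in short steps, Python scripts to look and compute and a tool call to move; the robot and the scene stay as the last step left them, time stands still between calls to the robot, and variables do not carry over. Pictures are saved under pics/ and viewed, at most 14 in all, crops included, and the job is handed in when it is done.

Besides the shell and the picture viewer there is one more tool, called after ">>>" in YAML: its name, and indented under it one key for each argument. play_rows: Moves the arm, as the interface text tells. Shift numbers are shares of 15 cm and turn numbers shares of 120 degrees, none past 1 either way. Its arguments: {"type":"object","properties":{"rows":{"type":"array"},"grip_force":{"type":"number"}},"required":["rows"]}

```bash
ls; mkdir -p pics
python3 - <<'E'
from workcell import arm
import cv2,numpy as np
np.set_printoptions(precision=4,suppress=True)
s=arm.sense();print(s)
for n in ("scene","top"):
    im,d=arm.read_camera(n);cv2.imwrite(f"pics/{n}0.png",im);np.save(f"{n}0.npy",d);print(n,arm.get_calibration(n),d.min(),d.max())
E
```

```text
pics
{'t': 0.0, 'joint_positions': array([ 1.0767,  0.3812,  1.2983,  0.0001,  1.4636, -0.2153]), 'qvel': array([ 0.0002,  0.0001, -0.001 , -0.0004, -0.0012, -0.0008]), 'joint_torque': array([  0.0004, -44.8458, -23.1281,  -0.0001,   0.0047,  -0.    ]), 'ee_pos': array([0.1512, 0.5285, 0.2307]), 'ee_rot': array([-3.1401, -0.0004,  2.8628]), 'contact_force': array([0.1733, 0.2861, 0.0167]), 'torque': array([-0.0059, -0.0354, -0.0029]), 'grip_force': 0.0, 'width': 0.9970713262884998}
scene {'fx': 392.6256810917858, 'fy': 392.6256810917858, 'cx': 253.42268413433953, 'cy': 187.20611350167897, 'k1': -0.006744574873267203, 'cam_to_world': array([[ 0.7225,  0.5297, -0.4443,  0.9165],
       [ 0.6914, -0.5532,  0.4648, -0.4535],
       [ 0.0004, -0.643 , -0.7659,  0.8119],
       [ 0.    ,  0.    ,  0.    ,  1.    ]])} 0.0 2.3099306
top {'fx': 430.0454059847576, 'fy': 430.0454059847576, 'cx': 256.78507891922845, 'cy': 186.47152646841886, 'k1': -0.006769512189588274, 'cam_to_world': array([[ 0.0019, -0.9968,  0.0793,  0.4191],
       [-1.    , -0.0024, -0.0058, -0.0196],
       [ 0.006 , -0.0793, -0.9968,  1.2585],
       [ 0.    ,  0.    ,  0.    ,  1.    ]])} 0.0 2.1075659
```

View pics/top0.png

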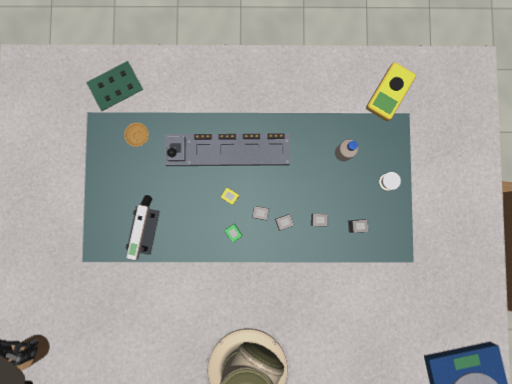

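View pics/scene0.png

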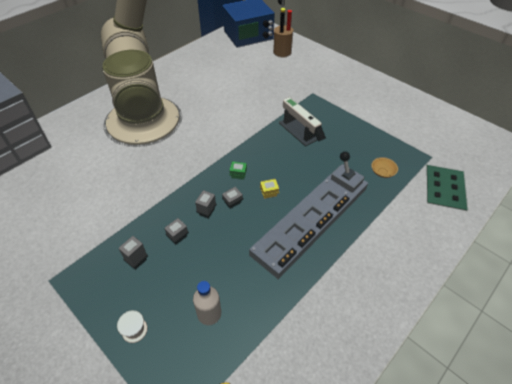

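```bash
cat > h.py <<'E'
import cv2,numpy as np
from workcell import arm
np.set_printoptions(precision=4,suppress=True)
C={n:arm.get_calibration(n) for n in("scene","top")}
def ray(n,uv):
    c=C[n];K=np.array([[c['fx'],0,c['cx']],[0,c['fy'],c['cy']],[0,0,1]])
    p=cv2.undistortPoints(np.float64(uv).reshape(-1,1,2),K,np.array([c['k1'],0,0,0,0]))[:,0]
    T=c['cam_to_world'];return T[:3,3],np.c_[p,np.ones(len(p))]@T[:3,:3].T
def onz(n,uv,z):
    o,d=ray(n,uv);return o+d*((z-o[2])/d[:,2])[:,None]
def cloud(n,dep):
    v,u=np.mgrid[:384,:512];o,d=ray(n,np.c_[u.ravel(),v.ravel()]);return (o+d*dep.reshape(-1,1)).reshape(384,512,3)
def proj(n,X):
    c=C[n];T=np.linalg.inv(c['cam_to_world']);K=np.array([[c['fx'],0,c['cx']],[0,c['fy'],c['cy']],[0,0,1]])
    return cv2.projectPoints(np.float64(X).reshape(-1,1,3),cv2.Rodrigues(T[:3,:3])[0],T[:3,3],K,np.array([c['k1'],0,0,0,0]))[0][:,0]
def tri(a,b):
    o1,d1=ray("top",a);o2,d2=ray("scene",b);d1=d1[0];d2=d2[0]
    s=np.linalg.lstsq(np.c_[d1,-d2],o2-o1,rcond=None)[0];p,q=o1+s[0]*d1,o2+s[1]*d2
    return (p+q)/2,np.linalg.norm(p-q)
E
python3 - <<'E'
from h import *
a=cv2.imread("pics/top0.png");b=cv2.imread("pics/scene0.png")
cv2.imwrite("pics/c1.png",cv2.resize(a[120:265,120:385],None,fx=3,fy=3,interpolation=cv2.INTER_CUBIC))
cv2.imwrite("pics/c2.png",cv2.resize(b[90:290,110:380],None,fx=2.9,fy=2.9,interpolation=cv2.INTER_CUBIC))
d=np.load("top0.npy");P=cloud("top",d)
print("bench z",np.median(P[240:255,180:230,2]),P[240:255,180:230,2].std())
m=((P[...,2]>.015)&(d>0)).astype(np.uint8);m[:105]=0;m[270:]=0;m[:,:80]=0;m[:,420:]=0
n,l,st,ce=cv2.connectedComponentsWithStats(m)
for i in range(1,n):
    if st[i,4]<30: continue
    q=P[l==i];h=np.percentile(q[:,2],90);t=q[q[:,2]>h-.004]
    r=cv2.minAreaRect(np.float32(t[:,:2]*1000))
    print(i,st[i],"h %.4f"%h,"mean",t.mean(0),"rect",np.round(r[0],1),np.round(r[1],1),round(r[2],1))
E
```

```text
bench z 0.0008006813497664078 0.06490139071757255
1 [366 105  33  16 317] h 0.0387 mean [ 0.7423 -0.3968  0.0372] rect [ 737. -390.] [75.8 35.5] 89.9
2 [124 123  24  24 235] h 0.0267 mean [0.6698 0.329  0.0255] rect [669.  325.3] [68.4 67.5] 45.6
3 [ 165  133  125   33 3421] h 0.0535 mean [0.6219 0.2022 0.0665] rect [623.9 203.9] [69.3 48.6] 1.1
4 [335 140  23  21 361] h 0.1294 mean [ 0.6198 -0.2792  0.1299] rect [ 620.  -278.8] [22.2 22.3] 0.5
34 [382 172  19  18 262] h 0.0432 mean [ 0.5345 -0.4109  0.0415] rect [ 535.8 -409.8] [48.1 48.2] 26.8
35 [220 188  19  17 185] h 0.0389 mean [0.4902 0.0519 0.0372] rect [489.9  52.2] [41.9 33.2] 56.5
36 [125 195  29  65 854] h 0.0771 mean [0.3883 0.3027 0.0757] rect [391.1 301.5] [ 28.8 154.8] 78.5
37 [252 206  17  15 183] h 0.0388 mean [ 0.4416 -0.0352  0.0372] rect [442.  -35.9] [40.6 33.4] 78.8
39 [275 214  18  16 195] h 0.0607 mean [ 0.4166 -0.1023  0.059 ] rect [ 416.7 -103. ] [33.3 40.7] 18.3
40 [311 214  16  12 192] h 0.0489 mean [ 0.4224 -0.2022  0.0474] rect [ 422.8 -201.9] [30.9 39.8] 0.1
41 [348 219  20  14 246] h 0.0730 mean [ 0.4056 -0.3106  0.0715] rect [ 405.5 -310.2] [33.3 41.6] 3.9
43 [224 224  18  19 186] h 0.0393 mean [0.3851 0.0414 0.0378] rect [384.9  41.5] [41.5 33. ] 33.7
```

View pics/c1.png

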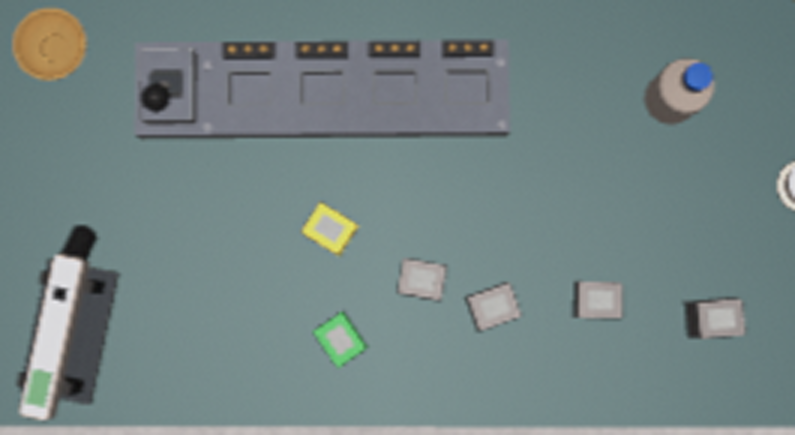

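View pics/c2.png

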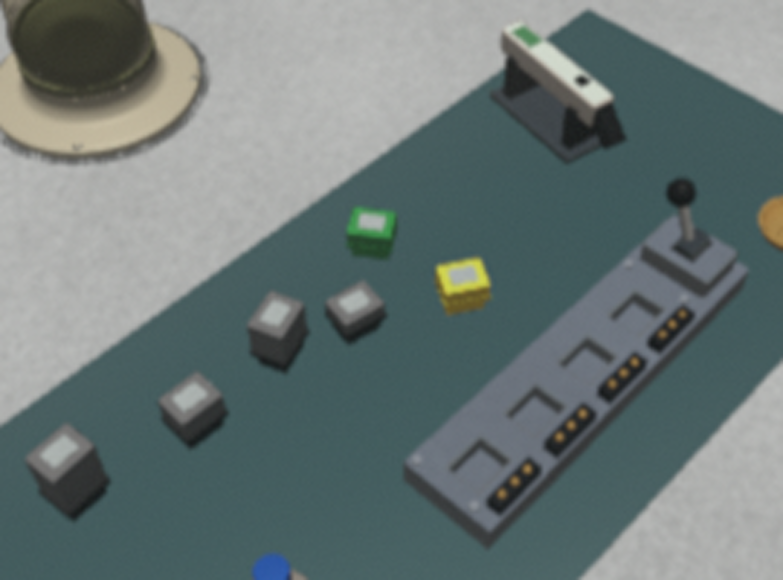

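```bash
cat > meas.py <<'E'
from h import *
def tops(n,d,zlo=.03):
    """box tops: clusters of points above bench, top layer, min-area rectangle"""
    P=cloud(n,d);out=[]
    m=((P[...,2]>zlo)&(d>0)&(P[...,0]>.3)&(P[...,0]<.545)&(P[...,1]<.1)&(P[...,1]>-.37)).astype(np.uint8)
    k,l,st,_=cv2.connectedComponentsWithStats(m)
    for i in range(1,k):
        if st[i,4]<60: continue
        q=P[l==i];h=np.percentile(q[:,2],80);t=q[abs(q[:,2]-h)<.003]
        r=cv2.boxPoints(cv2.minAreaRect(np.float32(t[:,:2]*1000)))
        e=[r[1]-r[0],r[2]-r[1]];e=max(e,key=np.linalg.norm)
        a=(np.degrees(np.arctan2(e[1],e[0]))-90+90)%180-90
        out.append((h,*np.round(r.mean(0),1),round(a,1),*np.round(1000*t[:,:2].mean(0),1),len(t)))
    return sorted(out,key=lambda o:o[1+1])
def board(n,d):
    P=cloud(n,d);m=(abs(P[...,2]-.031)<.005)&(P[...,0]>.55)&(P[...,0]<.72)&(P[...,1]<.32)&(P[...,1]>-.16)&(d>0)
    l,c=cv2.connectedComponents(m.astype(np.uint8));big=np.argmax(np.bincount(c[c>0]));q=P[c==big]
    r=cv2.minAreaRect(np.float32(q[:,:2]*1000));print(n,"board",r,np.median(q[:,2]))
    h=(P[...,2]<.025)&(P[...,0]>r[0][0]*.001-.03)&(P[...,0]<r[0][0]*.001+.03)&(P[...,1]>r[0][1]*.001-.17)&(P[...,1]<r[0][1]*.001+.17)&(d>0)
    k,c,st,_=cv2.connectedComponentsWithStats(h.astype(np.uint8))
    for i in range(1,k):
        if st[i,4]>20:
            v,u=np.where(c==i);e=onz(n,np.c_[u,v],.031)
            rr=cv2.minAreaRect(np.float32(e[:,:2]*1000));print(" hole",np.round(rr[0],1),np.round(rr[1],1),round(rr[2],1),st[i,4],"mean",1000*e[:,:2].mean(0),"z",np.median(P[c==i][:,2]))
if __name__=="__main__":
    for n in("top","scene"):
        d=np.load(n+"0.npy")
        for o in tops(n,d):print(n,np.round(o,4))
        board(n,d)
        P=cloud(n,d);m=(P[...,2]>.07)&(P[...,2]<.082)&(P[...,1]>.2)&(P[...,1]<.4)&(P[...,0]<.53)&(P[...,0]>.3)
        print("thermo",cv2.minAreaRect(np.float32(P[m][:,:2]*1000)),np.median(P[m][:,2]))
        m=(P[...,2]>.09)&(P[...,1]>.15)&(P[...,1]<.4)&(P[...,0]>.5)
        print("lever",P[m].mean(0),P[m][:,2].max(),m.sum())
        m=(P[...,2]>.045)&(P[...,2]<.052)&(P[...,1]>.15)&(P[...,1]<.32)&(P[...,0]>.55)
        print("housing",cv2.minAreaRect(np.float32(P[m][:,:2]*1000)),m.sum())
E
python3 meas.py
```

```text
top [   0.0721  405.1    -309.8       0.8     405.7    -310.9     124.    ]
top [   0.0481  422.8    -201.9       0.1     422.3    -202.      121.    ]
top [   0.0597  416.7    -103.       18.3     416.4    -102.1     120.    ]
top [  0.0379 442.     -36.1    -11.2    441.5    -35.3    118.    ]
top [  0.0383 384.9     41.6    -56.1    385.      41.7    111.    ]
top [  0.0381 489.9     52.2    -33.5    490.1     52.4    116.    ]
top board ((626.3703002929688, 59.603004455566406), (91.0987548828125, 358.5495300292969), 0.5940771698951721) 0.030097682205269205
 hole [626.1 129.9] [32.1 37.5] 0.6 154 mean [624.7799 129.7069] z 0.012519740450067873
 hole [626.4  62.2] [32.  40.4] 0.4 147 mean [625.3497  60.6905] z 0.01214108791395696
 hole [626.6 -12.7] [32.1 40.4] 0.2 138 mean [626.3819 -10.4391] z 0.012788355998879064
 hole [626.7 -80.5] [37.5 32.1] 90.0 137 mean [626.9523 -79.0981] z 0.012529923048321567
thermo ((390.6791687011719, 302.253662109375), (29.786161422729492, 155.8209686279297), 78.67876434326172) 0.07481946518651594
lever [0.6018 0.2034 0.1166] 0.12468983571646008 71
ho
[... 621 characters left out ...]
359.5453796386719), 0.6269859671592712) 0.029846323751131165
 hole [627.5 127.2] [28.4 36.5] 1.1 133 mean [627.8357 126.7604] z 0.012638793342264698
 hole [627.1  57.6] [28.9 37.3] 0.3 144 mean [627.9917  56.975 ] z 0.01253084493592993
 hole [628.5 -12.3] [28.4 36.6] 1.2 163 mean [628.8517 -12.415 ] z 0.012876770187170483
 hole [628.9 -81.6] [30.5 38.1] 1.2 187 mean [629.9463 -82.3486] z 0.012615454205060495
thermo ((390.01885986328125, 301.8616027832031), (31.152711868286133, 152.5731964111328), 77.00142669677734) 0.07435645940223579
lever [0.6064 0.1996 0.1111] 0.12251579677433444 97
housing ((625.5560302734375, 204.69873046875), (69.6268310546875, 51.96049880981445), 1.909946084022522) 75
```

>>> play_rows:
  rows:
    - [0.06,-0.118,0,0.005,1]
    - [0.121,-0.235,0,0.01,0.9]
    - [0.182,-0.353,0,0.015,0.8]
    - [0.242,-0.471,0,0.02,0.8]
    - [0.303,-0.589,0,0.025,0.8]
    - [0.363,-0.706,0,0.03,0.8]
    - [0.424,-0.824,0,0.036,0.8]
    - [0.484,-0.942,0,0.042,0.8]
  grip_force: 40

```text
t: 0.9
ee_pos: [0.2241, 0.3866, 0.2311]
ee_rot: [-3.141, -0.0, 2.951]
contact_force: [0.2, -0.0, -0.1]
width: 0.799
grip_force: 0.0
```

>>> play_rows:
  rows:
    - [0.06,-0.118,0,0,0.8]
    - [0.121,-0.235,0,0,0.8]
    - [0.182,-0.353,0,0,0.8]
    - [0.242,-0.471,0,0,0.8]
    - [0.303,-0.589,0,0,0.8]
    - [0.363,-0.706,0,0,0.8]
    - [0.424,-0.824,0,0,0.8]
    - [0.484,-0.942,0,0,0.8]

```text
t: 1.7
ee_pos: [0.2967, 0.2453, 0.2312]
ee_rot: [-3.141, -0.0, 2.951]
contact_force: [-0.6, -0.2, 0.1]
width: 0.798
grip_force: 0.0
```

>>> play_rows:
  rows:
    - [0.06,-0.118,0,0,0.8]
    - [0.121,-0.235,0,0,0.8]
    - [0.182,-0.353,0,0,0.8]
    - [0.242,-0.471,0,0,0.8]
    - [0.303,-0.589,0,0,0.8]
    - [0.363,-0.706,0,0,0.8]
    - [0.424,-0.824,0,0,0.8]
    - [0.484,-0.942,0,0,0.8]

```text
t: 2.5
ee_pos: [0.3693, 0.1041, 0.2311]
ee_rot: [-3.142, -0.001, 2.951]
contact_force: [-0.4, -0.3, -0.3]
width: 0.798
grip_force: 0.0
```

>>> play_rows:
  rows:
    - [0.06,-0.118,0,0,0.8]
    - [0.121,-0.235,0,0,0.8]
    - [0.182,-0.353,0,0,0.8]
    - [0.242,-0.471,0,0,0.8]
    - [0.303,-0.589,0,0,0.8]
    - [0.363,-0.706,0,0,0.8]
    - [0.424,-0.824,0,0,0.8]
    - [0.484,-0.942,0,0,0.8]

```text
t: 3.3
ee_pos: [0.4419, -0.0372, 0.2311]
ee_rot: [3.141, -0.001, 2.951]
contact_force: [0.9, -0.1, -0.2]
width: 0.797
grip_force: 0.0
```

>>> play_rows:
  rows:
    - [0,0.005,-0.12,0,0.8]
    - [0,0.005,-0.24,0,0.8]
    - [0,0.005,-0.36,0,0.8]
    - [0,0.005,-0.48,0,0.8]
    - [0,0.005,-0.6,0,0.8]
    - [0,0.005,-0.72,0,0.8]
    - [0,0.005,-0.84,0,0.8]
    - [0,0.005,-0.96,0,0.8]

```text
t: 4.1
ee_pos: [0.4416, -0.0357, 0.0865]
ee_rot: [3.142, -0.0, 2.951]
contact_force: [-0.3, 0.2, -0.3]
width: 0.801
grip_force: 0.0
```

>>> play_rows:
  rows:
    - [0,0,-0.12,0,0.8]
    - [0,0,-0.24,0,0.8]
    - [0,0,-0.36,0,0.8]
    - [0,0,-0.46,0,0.8]
    - [0,0,-0.467,0,0.8]
    - [0,0,-0.467,0,0.4]
    - [0,0,-0.467,0,0.3]
    - [0,0,-0.467,0,0.3]

```text
t: 4.9
ee_pos: [0.4421, -0.0358, 0.0181]
ee_rot: [-3.141, 0.001, 2.951]
contact_force: [-1.0, 0.3, 4.3]
width: 0.481
grip_force: 41.1
```

>>> play_rows:
  rows:
    - [0,0,0,0,0.3]
    - [0,0,0,0,0.3]
    - [0,0,0,0,0.3]
    - [0,0,0,0,0.3]
    - [0,0,0,0,0.3]
    - [0,0,0,0,0.3]
    - [0,0,0,0,0.3]
    - [0,0,0,0,0.3]

```text
t: 5.7
ee_pos: [0.4421, -0.0358, 0.0181]
ee_rot: [-3.141, 0.002, 2.951]
contact_force: [-1.2, 0.3, 7.8]
width: 0.481
grip_force: 41.4
```

>>> play_rows:
  rows:
    - [0,0,0.05,0,0.3]
    - [0,0,0.15,0,0.3]
    - [0,0,0.27,0,0.3]
    - [0,0,0.4,0,0.3]
    - [0,0,0.53,0,0.3]
    - [0,0,0.66,0,0.3]
    - [0,0,0.75,0,0.3]
    - [0,0,0.8,0,0.3]

```text
t: 6.5
ee_pos: [0.4419, -0.0357, 0.1387]
ee_rot: [-3.141, 0.002, 2.951]
contact_force: [-0.3, 0.1, -0.5]
width: 0.478
grip_force: 40.6
```

>>> play_rows:
  rows:
    - [0.05,0.045,0,0.01,0.3]
    - [0.12,0.108,0,0.02,0.3]
    - [0.2,0.18,0,0.03,0.3]
    - [0.29,0.26,0,0.045,0.3]
    - [0.38,0.341,0,0.06,0.3]
    - [0.47,0.422,0,0.075,0.3]
    - [0.55,0.494,0,0.09,0.3]
    - [0.612,0.55,0,0.096,0.3]

```text
t: 7.3
ee_pos: [0.5343, 0.0484, 0.1361]
ee_rot: [3.141, -0.002, -3.129]
contact_force: [0.6, 0.3, -2.0]
width: 0.485
grip_force: 40.5
```

>>> play_rows:
  rows:
    - [0.08,0.072,0,0,0.3]
    - [0.17,0.153,0,0,0.3]
    - [0.26,0.234,0,0,0.3]
    - [0.35,0.314,0,0,0.3]
    - [0.44,0.395,0,0,0.3]
    - [0.52,0.467,0,0,0.3]
    - [0.58,0.521,0,0,0.3]
    - [0.612,0.55,0,0,0.3]

```text
t: 8.1
ee_pos: [0.6258, 0.1306, 0.1362]
ee_rot: [3.141, -0.001, -3.13]
contact_force: [-0.3, -0.8, -2.0]
width: 0.483
grip_force: 40.6
```

Run:
```python
from h import *
print(arm.sense()['ee_pos'],arm.sense()['ee_rot'],arm.sense()['contact_force'])
im,d=arm.read_camera("scene");np.save("s1.npy",d)
im2,d2=arm.read_camera("top");np.save("t1.npy",d2)
p=cv2.resize(im[100:300,200:420],None,fx=3,fy=3,interpolation=cv2.INTER_CUBIC);cv2.imwrite("pics/s1.png",p)
from meas import tops
for o in tops("top",d2):print(np.round(o,4))
```

```text
[0.6258 0.1306 0.1362] [ 3.1415 -0.0014 -3.1303] [-0.3489 -0.7647 -2.0318]
[   0.0721  405.3    -310.1       2.5     406.2    -310.2     132.    ]
[   0.0482  422.8    -201.7       0.1     421.6    -201.8     118.    ]
[   0.0602  416.2    -101.8      24.3     415.5    -102.2     124.    ]
[  0.0382 385.2     41.8    -56.2    384.4     42.6    100.    ]
[  0.0385 489.9     51.     -31.8    488.9     50.7    100.    ]
[  0.616 320.8    76.3     0.2   330.5    73.6   274.   ]
```

View pics/s1.png

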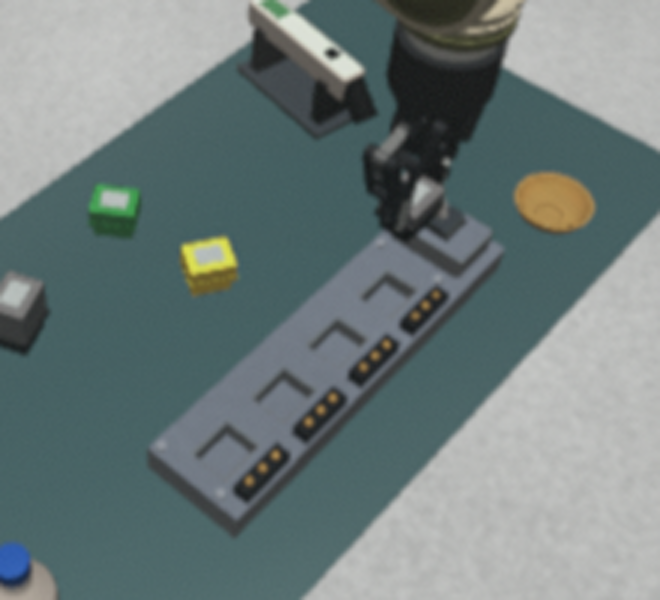

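>>> play_rows:
  rows:
    - [0,-0.01,-0.1,0,0.3]
    - [0,-0.01,-0.2,0,0.3]
    - [0,-0.01,-0.3,0,0.3]
    - [0,-0.01,-0.4,0,0.3]
    - [0,-0.01,-0.48,0,0.3]
    - [0,-0.01,-0.54,0,0.3]
    - [0,-0.01,-0.56,0,0.3]
    - [0,-0.01,-0.56,0,0.3]

```text
t: 9.0
ee_pos: [0.6253, 0.1278, 0.0531]
ee_rot: [-3.142, -0.0, -3.131]
contact_force: [0.0, 0.4, -1.1]
width: 0.483
grip_force: 40.6
```

>>> play_rows:
  rows:
    - [0,0,-0.005,0,0.3]
    - [0,0,-0.01,0,0.3]
    - [0,0,-0.015,0,0.3]
    - [0,0,-0.02,0,0.3]
    - [0,0,-0.025,0,0.3]
    - [0,0,-0.03,0,0.3]
    - [0,0,-0.035,0,0.3]
    - [0,0,-0.04,0,0.3]

```text
t: 9.8
ee_pos: [0.6255, 0.1278, 0.0479]
ee_rot: [-3.141, 0.001, -3.131]
contact_force: [-2.1, 0.7, 9.0]
width: 0.484
grip_force: 41.8
```

>>> play_rows:
  rows:
    - [0,0.003,0,0,0.3]
    - [0,0.006,0,0,0.3]
    - [0,0.01,0,0,0.3]
    - [0,0.01,-0.005,0,0.3]
    - [0,0.01,-0.01,0,0.3]
    - [0,0.01,-0.02,0,0.3]
    - [0,0.01,-0.03,0,0.3]
    - [0,0.01,-0.04,0,0.3]

```text
t: 10.6
ee_pos: [0.6252, 0.1294, 0.0409]
ee_rot: [3.141, -0.0, -3.131]
contact_force: [-0.1, -0.2, -1.1]
width: 0.482
grip_force: 40.6
```

>>> play_rows:
  rows:
    - [0,0,-0.01,0,0.3]
    - [0,0,-0.02,0,0.3]
    - [0,0,-0.03,0,0.3]
    - [0,0,-0.04,0,0.3]
    - [0,0,-0.045,0,0.3]
    - [0,0,-0.05,0,0.3]
    - [0,0,-0.055,0,0.3]
    - [0,0,-0.06,0,0.3]

```text
t: 11.4
ee_pos: [0.6254, 0.1293, 0.034]
ee_rot: [-3.141, 0.001, -3.131]
contact_force: [-6.9, -0.8, 16.4]
width: 0.48
grip_force: 42.8
```

>>> play_rows:
  rows:
    - [0,0,0,0,0.65]
    - [0,0,0,0,0.65]
    - [0,0,0.02,0,0.65]
    - [0,0,0.12,0,0.65]
    - [0,0,0.3,0,0.65]
    - [0,0,0.5,0,0.65]
    - [0,0,0.7,0,0.65]
    - [0,0,0.9,0,0.65]

```text
t: 12.2
ee_pos: [0.6253, 0.1293, 0.1686]
ee_rot: [3.142, 0.0, -3.131]
contact_force: [0.7, -0.1, 0.1]
width: 0.651
grip_force: 0.0
```

>>> play_rows:
  rows:
    - [-0.08,-0.09,0,0.02,0.8]
    - [-0.17,-0.19,0,0.04,0.8]
    - [-0.26,-0.29,0,0.06,0.8]
    - [-0.35,-0.39,0,0.08,0.8]
    - [-0.44,-0.49,0,0.1,0.8]
    - [-0.53,-0.59,0,0.12,0.8]
    - [-0.62,-0.69,0,0.14,0.8]
    - [-0.697,-0.773,0,0.158,0.8]

```text
t: 13.0
ee_pos: [0.5202, 0.0127, 0.1675]
ee_rot: [-3.141, 0.0, -2.799]
contact_force: [-0.6, 0.1, -0.2]
width: 0.804
grip_force: 0.0
```

Run:
```python
from h import *
from meas import tops
print(arm.sense()['ee_pos'],arm.sense()['ee_rot'])
for n in("top","scene"):
    im,d=arm.read_camera(n);np.save(n+"2.npy",d);cv2.imwrite(f"pics/{n}2.png",im)
    for o in tops(n,d):print(n,np.round(o,4))
    P=cloud(n,d);m=(P[...,2]>.046)&(P[...,2]<.06)&(abs(P[...,0]-.626)<.025)&(abs(P[...,1]-.129)<.03)
    if m.sum()>10:print("plugged",cv2.minAreaRect(np.float32(P[m][:,:2]*1000)),np.median(P[m][:,2]),m.sum())
```

```text
[0.5202 0.0127 0.1675] [-3.1414  0.0001 -2.799 ]
top [   0.0721  405.     -309.8       0.2     404.9    -309.9     128.    ]
top [   0.0476  422.8    -201.9       0.1     422.4    -201.4     121.    ]
top [   0.0601  415.7    -101.8      21.8     416.3    -101.9     124.    ]
top [  0.5733 335.1     49.8    -12.8    340.4     45.8    279.    ]
plugged ((625.4378051757812, 128.89627075195312), (32.67377853393555, 40.00648498535156), 0.24081067740917206) 0.05187871865956095 150
scene [   0.0704  406.4    -311.6       3.9     407.1    -312.1     248.    ]
scene [   0.0465  423.6    -204.1       0.5     424.3    -204.4     210.    ]
scene [   0.0582  416.4    -103.6      22.4     417.5    -104.4     181.    ]
scene [  0.4801 438.3     28.1     77.7    463.4     14.5    456.    ]
scene [  0.0369 386.3     39.7    -53.9    386.4     40.     137.    ]
scene [  0.0368 490.7     51.1    -34.6    491.2     50.     151.    ]
plugged ((625.9431762695312, 127.6475830078125), (34.27215576171875, 43.5594596862793), 1.4940890073776245) 0.05198897770165012 195
```

>>> play_rows:
  rows:
    - [-0.09,-0.1,0,0.002,0.8]
    - [-0.18,-0.2,0,0.004,0.8]
    - [-0.27,-0.3,0,0.006,0.8]
    - [-0.37,-0.41,0,0.008,0.8]
    - [-0.47,-0.52,0,0.01,0.8]
    - [-0.57,-0.63,0,0.012,0.8]
    - [-0.65,-0.72,0,0.012,0.8]
    - [-0.693,-0.765,0,0.012,0.8]

```text
t: 13.9
ee_pos: [0.4168, -0.102, 0.1675]
ee_rot: [-3.141, 0.0, -2.777]
contact_force: [0.6, -0.4, -0.2]
width: 0.799
grip_force: 0.0
```

>>> play_rows:
  rows:
    - [0,0,-0.05,0,0.8]
    - [0,0,-0.2,0,0.8]
    - [0,0,-0.35,0,0.8]
    - [0,0,-0.5,0,0.8]
    - [0,0,-0.65,0,0.8]
    - [0,0,-0.8,0,0.8]
    - [0,0,-0.94,0,0.8]
    - [0,0,-0.987,0,0.8]

```text
t: 14.7
ee_pos: [0.4167, -0.1004, 0.0173]
ee_rot: [3.139, -0.002, -2.775]
contact_force: [0.4, 0.0, 0.4]
width: 0.801
grip_force: 0.0
```

>>> play_rows:
  rows:
    - [0,0,0,0,0.6]
    - [0,0,0,0,0.3]
    - [0,0,0,0,0.3]
    - [0,0,0,0,0.3]
    - [0,0,0,0,0.3]
    - [0,0,0,0,0.3]
    - [0,0,0,0,0.3]
    - [0,0,0,0,0.3]

```text
t: 15.5
ee_pos: [0.4171, -0.1015, 0.0197]
ee_rot: [-3.141, 0.001, -2.775]
contact_force: [-0.6, 0.6, 5.7]
width: 0.491
grip_force: 41.4
```

>>> play_rows:
  rows:
    - [0,0,0.05,0,0.3]
    - [0,0,0.15,0,0.3]
    - [0,0,0.27,0,0.3]
    - [0,0,0.4,0,0.3]
    - [0,0,0.53,0,0.3]
    - [0,0,0.66,0,0.3]
    - [0,0,0.77,0,0.3]
    - [0,0,0.84,0,0.3]

```text
t: 16.3
ee_pos: [0.4169, -0.1014, 0.1468]
ee_rot: [-3.14, 0.001, -2.775]
contact_force: [-0.8, 0.5, -1.3]
width: 0.488
grip_force: 40.7
```

>>> play_rows:
  rows:
    - [0.06,0.046,0,-0.02,0.3]
    - [0.14,0.108,0,-0.04,0.3]
    - [0.23,0.177,0,-0.06,0.3]
    - [0.33,0.254,0,-0.09,0.3]
    - [0.43,0.331,0,-0.12,0.3]
    - [0.53,0.407,0,-0.14,0.3]
    - [0.62,0.477,0,-0.16,0.3]
    - [0.697,0.536,0,-0.17,0.3]

```text
t: 17.1
ee_pos: [0.5218, -0.0204, 0.1455]
ee_rot: [3.142, -0.0, -3.133]
contact_force: [-0.1, -0.7, -0.7]
width: 0.486
grip_force: 40.7
```

>>> play_rows:
  rows:
    - [0.1,0.077,0,0,0.3]
    - [0.2,0.154,0,0,0.3]
    - [0.31,0.238,0,0,0.3]
    - [0.42,0.323,0,0,0.3]
    - [0.53,0.407,0,0,0.3]
    - [0.62,0.477,0,0,0.3]
    - [0.68,0.523,0,0,0.3]
    - [0.697,0.536,0,0,0.3]

```text
t: 17.9
ee_pos: [0.6262, 0.06, 0.1451]
ee_rot: [3.142, -0.0, -3.131]
contact_force: [0.3, -1.1, -1.5]
width: 0.487
grip_force: 40.7
```

>>> play_rows:
  rows:
    - [0,0,-0.03,0,0.3]
    - [0,0,-0.1,0,0.3]
    - [0,0,-0.2,0,0.3]
    - [0,0,-0.3,0,0.3]
    - [0,0,-0.4,0,0.3]
    - [0,0,-0.5,0,0.3]
    - [0,0,-0.56,0,0.3]
    - [0,0,-0.56,0,0.3]

```text
t: 18.7
ee_pos: [0.6249, 0.0591, 0.0597]
ee_rot: [3.141, -0.003, -3.132]
contact_force: [1.0, -0.2, 0.4]
width: 0.487
grip_force: 40.7
```

>>> play_rows:
  rows:
    - [0,0,-0.02,0,0.3]
    - [0,0,-0.04,0,0.3]
    - [0,0,-0.055,0,0.3]
    - [0,0,-0.065,0,0.3]
    - [0,0,-0.075,0,0.3]
    - [0,0,-0.085,0,0.3]
    - [0,0,-0.095,0,0.3]
    - [0,0,-0.1,0,0.3]

```text
t: 19.5
ee_pos: [0.6269, 0.0593, 0.0487]
ee_rot: [-3.141, 0.003, -3.131]
contact_force: [-3.7, -0.0, 17.9]
width: 0.485
grip_force: 43.0
```

>>> play_rows:
  rows:
    - [0,0,0.01,0,0.3]
    - [-0.005,0,0.01,0,0.3]
    - [-0.01,0,0.01,0,0.3]
    - [-0.01,0,0,0,0.3]
    - [-0.01,0,-0.005,0,0.3]
    - [-0.01,0,-0.01,0,0.3]
    - [-0.01,0,-0.02,0,0.3]
    - [-0.01,0,-0.025,0,0.3]

```text
t: 20.3
ee_pos: [0.6281, 0.0593, 0.0474]
ee_rot: [-3.141, 0.012, -3.131]
contact_force: [0.9, 1.0, 30.5]
width: 0.49
grip_force: 45.3
```

>>> play_rows:
  rows:
    - [0,0,0.02,0,0.3]
    - [0,0,0.06,0,0.3]
    - [0,0,0.1,0,0.3]
    - [0,0,0.14,0,0.3]
    - [0,0,0.18,0,0.3]
    - [0,0,0.2,0,0.3]
    - [0,0,0.2,0,0.3]
    - [0,0,0.2,0,0.3]

```text
t: 21.1
ee_pos: [0.6243, 0.0594, 0.0723]
ee_rot: [3.142, -0.0, -3.131]
contact_force: [0.8, -0.4, -1.0]
width: 0.487
grip_force: 41.6
```

Run:
```python
from h import *
s=arm.sense();print(s['ee_pos'],s['ee_rot'],s['contact_force'])
im,d=arm.read_camera("scene")
p=proj("scene",s['ee_pos'])[0];print(p)
u,v=int(p[0]),int(p[1])
cv2.imwrite("pics/s3.png",cv2.resize(im[v-60:v+40,u-65:u+65],None,fx=6,fy=6,interpolation=cv2.INTER_CUBIC))
```

```text
[0.6243 0.0594 0.0723] [ 3.1416 -0.0004 -3.1315] [ 0.7658 -0.4031 -1.0313]
[313.5703 202.8068]
```

View pics/s3.png

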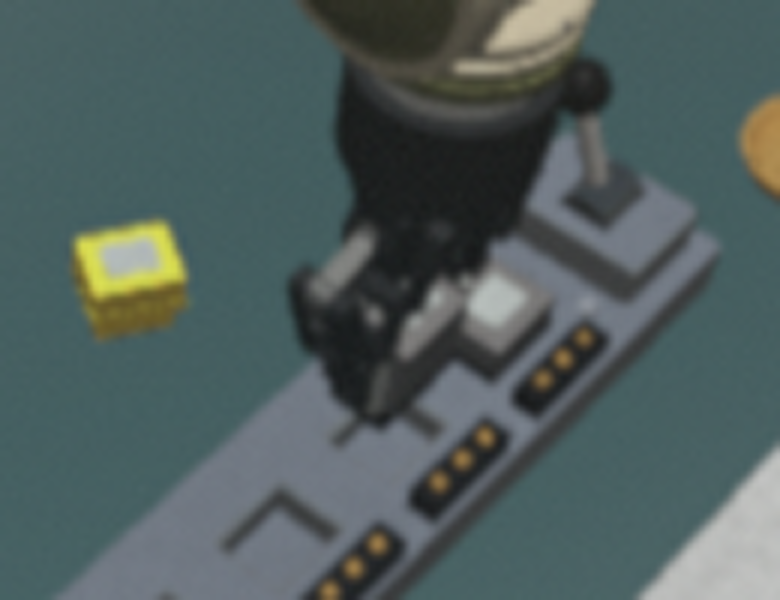

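Run:
```python
from h import *
im,d=arm.read_camera("scene");P=cloud("scene",d)
q=P[(abs(P[...,1]-.0594)<.022)&(P[...,2]>.05)&(P[...,2]<.12)&(P[...,0]>.58)&(P[...,0]<.665)]
for z in np.arange(.05,.12,.005):
    t=q[(q[:,2]>=z)&(q[:,2]<z+.005)]
    if len(t)>3: print("%.3f"%z,len(t),np.percentile(t[:,0],[20,50,80])*1000,"y",np.percentile(t[:,1],[5,95])*1000)
f=q[(q[:,2]>.07)&(q[:,2]<.108)&(q[:,0]>.63)]
A=np.c_[f[:,1:]-[.0594,.0885],np.ones(len(f))];print(len(f),np.linalg.lstsq(A,f[:,0],rcond=None)[0])
# same for the plugged relay_4 side face
q=P[(abs(P[...,1]-.129)<.018)&(P[...,2]>.035)&(P[...,2]<.048)&(P[...,0]>.635)&(P[...,0]<.652)];print("plugged face",len(q),np.median(q[:,0]))
```

```text
0.050 4 [618.4142 627.4062 633.5621] y [41.1037 44.6795]
0.055 10 [616.7432 625.8036 631.2696] y [40.3331 42.5601]
0.065 11 [637.1529 638.0801 638.5277] y [38.3523 76.8877]
0.070 17 [614.523  637.7837 638.7255] y [38.2036 75.052 ]
0.075 11 [637.7071 638.2647 638.6493] y [38.2747 71.1162]
0.080 11 [637.6728 638.2386 638.8162] y [38.0873 71.78  ]
0.085 11 [638.4861 638.6931 639.0654] y [39.1397 71.4568]
0.090 9 [638.7775 639.0703 639.3965] y [39.0798 74.4352]
0.095 10 [639.2047 639.4306 639.9025] y [39.7781 72.8309]
0.100 12 [639.2899 639.5841 640.1852] y [43.4202 74.1582]
0.105 37 [633.9813 637.528  639.7093] y [38.2352 79.4385]
0.110 47 [630.5764 633.1972 637.1918] y [41.9277 77.951 ]
86 [0.0203 0.0528 0.6388]
plugged face 22 0.6425536095595361
```

>>> play_rows:
  rows:
    - [0.02,0,0,0,0.3]
    - [0.037,0,0,0,0.3]
    - [0.037,0,-0.05,0,0.3]
    - [0.037,0,-0.1,0,0.3]
    - [0.037,0,-0.13,0,0.3]
    - [0.037,0,-0.15,0,0.3]
    - [0.037,0,-0.165,0,0.3]
    - [0.037,0,-0.175,0,0.3]

```text
t: 22.0
ee_pos: [0.63, 0.0594, 0.0461]
ee_rot: [-3.142, -0.0, -3.131]
contact_force: [0.9, -0.9, -1.2]
width: 0.488
grip_force: 41.6
```

>>> play_rows:
  rows:
    - [0,0,-0.012,0,0.3]
    - [0,0,-0.024,0,0.3]
    - [0,0,-0.036,0,0.3]
    - [0,0,-0.048,0,0.3]
    - [0,0,-0.06,0,0.3]
    - [0,0,-0.066,0,0.3]
    - [0,0,-0.072,0,0.3]
    - [0,0,-0.078,0,0.3]

```text
t: 22.8
ee_pos: [0.6301, 0.0594, 0.0356]
ee_rot: [-3.141, 0.001, -3.131]
contact_force: [-6.0, -0.1, 13.4]
width: 0.487
grip_force: 42.9
```

>>> play_rows:
  rows:
    - [0,0,0,0,0.65]
    - [0,0,0,0,0.65]
    - [0,0,0.02,0,0.65]
    - [0,0,0.12,0,0.65]
    - [0,0,0.3,0,0.65]
    - [0,0,0.5,0,0.65]
    - [0,0,0.7,0,0.65]
    - [0,0,0.9,0,0.65]

```text
t: 23.6
ee_pos: [0.6299, 0.0594, 0.1709]
ee_rot: [-3.142, 0.0, -3.131]
contact_force: [0.8, 0.4, -0.2]
width: 0.647
grip_force: 0.0
```

>>> play_rows:
  rows:
    - [-0.08,-0.1,0,0,0.8]
    - [-0.17,-0.21,0,0,0.8]
    - [-0.26,-0.33,0,0,0.8]
    - [-0.35,-0.44,0,0,0.8]
    - [-0.44,-0.55,0,0,0.8]
    - [-0.53,-0.67,0,0,0.8]
    - [-0.62,-0.78,0,0,0.8]
    - [-0.691,-0.871,0,-0.005,0.8]

```text
t: 24.4
ee_pos: [0.5256, -0.0721, 0.1698]
ee_rot: [-3.141, 0.0, 3.141]
contact_force: [0.2, -0.1, -0.5]
width: 0.799
grip_force: 0.0
```

```bash
cat > look.py <<'E'
from h import *
from meas import tops
import sys
print(arm.sense()['ee_pos'],arm.sense()['ee_rot'])
for n in("top","scene"):
    im,d=arm.read_camera(n);np.save(n+"L.npy",d);cv2.imwrite(f"pics/{n}_L{sys.argv[1]}.png",im)
    for o in tops(n,d):print(n,np.round(o,4))
    P=cloud(n,d)
    for k,y in enumerate((-80.9,-10.9,59.1,129.1)):
        m=(P[...,2]>.046)&(P[...,2]<.1)&(abs(P[...,0]-.6265)<.025)&(abs(P[...,1]-y/1000)<.03)
        if m.sum()>60:
            h=np.percentile(P[m][:,2],70);t=P[m];t=t[abs(t[:,2]-h)<.004];r=cv2.minAreaRect(np.float32(t[:,:2]*1000))
            A=np.c_[t[:,:2]-t[:,:2].mean(0),np.ones(len(t))];print(n,"socket",k,np.round(r[0],1),np.round(r[1],1),"plane",np.linalg.lstsq(A,t[:,2],rcond=None)[0])
E
python3 look.py 1
```

```text
[ 0.5256 -0.0721  0.1698] [-3.1414  0.0002  3.1409]
top [   0.0719  405.     -310.7       0.1     405.8    -309.3     133.    ]
top [   0.0483  422.8    -201.6       0.1     420.9    -201.7     112.    ]
top [  0.592 325.9    13.9    -3.8   332.1     4.7   291.   ]
top socket 2 [626.4  59.5] [34.2 39.3] plane [ 0.0061 -0.0134  0.0743]
top socket 3 [625.4 128.8] [32.7 40. ] plane [-0.0163 -0.0002  0.0527]
scene [   0.0704  406.7    -311.6       5.4     407.6    -311.8     256.    ]
scene [   0.0466  423.3    -203.9      -4.      424.1    -204.1     211.    ]
scene [  0.4915 419.     -33.8     69.2    444.9    -51.3    618.    ]
scene [  0.0371 491.3     50.7    -30.9    490.9     51.4    139.    ]
scene socket 2 [626.6  59.1] [34.1 45. ] plane [-0.0191  0.0124  0.0738]
scene socket 3 [625.7 128.4] [33.7 42.7] plane [-0.0198  0.0112  0.0518]
```

>>> play_rows:
  rows:
    - [-0.08,-0.1,0,0,0.8]
    - [-0.17,-0.21,0,0,0.8]
    - [-0.26,-0.33,0,0,0.8]
    - [-0.35,-0.44,0,0,0.8]
    - [-0.44,-0.55,0,0,0.8]
    - [-0.53,-0.67,0,0,0.8]
    - [-0.62,-0.78,0,0,0.8]
    - [-0.687,-0.867,0,0,0.8]

```text
t: 25.3
ee_pos: [0.4232, -0.2018, 0.1697]
ee_rot: [-3.141, 0.0, 3.141]
contact_force: [-0.1, -0.5, -0.0]
width: 0.801
grip_force: 0.0
```

>>> play_rows:
  rows:
    - [0,0,-0.05,0,0.8]
    - [0,0,-0.2,0,0.8]
    - [0,0,-0.35,0,0.8]
    - [0,0,-0.5,0,0.8]
    - [0,0,-0.65,0,0.8]
    - [0,0,-0.8,0,0.8]
    - [0,0,-0.95,0,0.8]
    - [0,0,-1.0,0,0.8]

```text
t: 26.1
ee_pos: [0.4232, -0.1999, 0.0176]
ee_rot: [3.139, -0.002, -3.141]
contact_force: [0.2, 0.8, -0.3]
width: 0.8
grip_force: 0.0
```

>>> play_rows:
  rows:
    - [0,0,0,0,0.7]
    - [0,0,0,0,0.6]
    - [0,0,0,0,0.3]
    - [0,0,0,0,0.3]
    - [0,0,0,0,0.3]
    - [0,0,0,0,0.3]
    - [0,0,0,0,0.3]
    - [0,0,0,0,0.3]

```text
t: 26.9
ee_pos: [0.424, -0.2016, 0.0206]
ee_rot: [-3.14, 0.002, 3.141]
contact_force: [1.6, 0.7, 6.7]
width: 0.485
grip_force: 41.4
```

>>> play_rows:
  rows:
    - [0,0,0.05,0,0.3]
    - [0,0,0.15,0,0.3]
    - [0,0,0.27,0,0.3]
    - [0,0,0.4,0,0.3]
    - [0,0,0.53,0,0.3]
    - [0,0,0.66,0,0.3]
    - [0,0,0.77,0,0.3]
    - [0,0,0.8,0,0.3]

```text
t: 27.7
ee_pos: [0.4236, -0.2016, 0.1414]
ee_rot: [-3.14, 0.002, 3.141]
contact_force: [0.5, 0.3, -2.3]
width: 0.487
grip_force: 40.7
```

>>> play_rows:
  rows:
    - [0.06,0.056,0,0,0.3]
    - [0.14,0.132,0,0,0.3]
    - [0.23,0.216,0,0,0.3]
    - [0.33,0.31,0,0,0.3]
    - [0.43,0.404,0,0,0.3]
    - [0.53,0.498,0,0,0.3]
    - [0.62,0.583,0,0,0.3]
    - [0.678,0.637,0,0.005,0.3]

```text
t: 28.5
ee_pos: [0.5256, -0.1041, 0.1384]
ee_rot: [3.141, -0.002, -3.13]
contact_force: [0.5, -1.2, -1.2]
width: 0.482
grip_force: 40.7
```

>>> play_rows:
  rows:
    - [0.1,0.094,0,0,0.3]
    - [0.2,0.188,0,0,0.3]
    - [0.31,0.291,0,0,0.3]
    - [0.42,0.395,0,0,0.3]
    - [0.53,0.498,0,0,0.3]
    - [0.62,0.583,0,0,0.3]
    - [0.678,0.637,0,0,0.3]
    - [0.678,0.637,0,0,0.3]

```text
t: 29.3
ee_pos: [0.6271, -0.0092, 0.1387]
ee_rot: [3.141, -0.001, -3.13]
contact_force: [-0.2, -0.7, -0.9]
width: 0.485
grip_force: 40.7
```

```bash
cat > hand.py <<'E'
from h import *
import sys
zl,zh=map(float,sys.argv[1:])  # box bottom/top rel. TCP z
s=arm.sense();e=s['ee_pos'];print(e,s['ee_rot'],s['contact_force'])
im,d=arm.read_camera("scene");P=cloud("scene",d)
q=P[(abs(P[...,1]-e[1])<.016)&(P[...,2]>e[2]+zl)&(P[...,2]<e[2]+zh)&(P[...,0]>e[0]+.005)&(P[...,0]<e[0]+.03)]
for k in range(3):
    A=np.c_[q[:,1]-e[1],q[:,2]-e[2],np.ones(len(q))];c=np.linalg.lstsq(A,q[:,0],rcond=None)[0]
    r=q[:,0]-A@c;q=q[abs(r)<max(.0015,1.5*r.std())] if k<2 else q
print(len(q),"face: yaw slope %.4f tilt %.4f"%(c[0],c[1]),"box centre x at TCP z: %.1f mm rel. TCP %.1f"%(1000*(c[2]-.017),1000*(c[2]-.017-e[0])),"plug bottom x at dz=-19: %.1f"%(1000*(c[2]-.017-.019*c[1])))
E
python3 hand.py 0 0.022
```

```text
[ 0.6271 -0.0092  0.1387] [ 3.1413 -0.0009 -3.1298] [-0.1981 -0.698  -0.9224]
47 face: yaw slope -0.0151 tilt -0.0119 box centre x at TCP z: 625.8 mm rel. TCP -1.3 plug bottom x at dz=-19: 626.0
```

>>> play_rows:
  rows:
    - [0.006,0,-0.03,0,0.3]
    - [0.006,0,-0.1,0,0.3]
    - [0.006,0,-0.2,0,0.3]
    - [0.006,0,-0.3,0,0.3]
    - [0.006,0,-0.4,0,0.3]
    - [0.006,0,-0.5,0,0.3]
    - [0.006,0,-0.55,0,0.3]
    - [0.006,0,-0.555,0,0.3]

```text
t: 30.15
ee_pos: [0.6268, -0.0105, 0.055]
ee_rot: [3.141, -0.002, -3.132]
contact_force: [0.2, -0.3, -0.4]
width: 0.479
grip_force: 40.7
```

>>> play_rows:
  rows:
    - [0,0,0,0,0.3]
    - [0,0,-0.01,0,0.3]
    - [0,0,-0.02,0,0.3]
    - [0,0,-0.03,0,0.3]
    - [0,0,-0.035,0,0.3]
    - [0,0,-0.04,0,0.3]
    - [0,0,-0.045,0,0.3]
    - [0,0,-0.05,0,0.3]

```text
t: 30.95
ee_pos: [0.6276, -0.0102, 0.0487]
ee_rot: [-3.142, 0.0, -3.131]
contact_force: [-0.8, -1.2, -0.7]
width: 0.484
grip_force: 40.7
```

>>> play_rows:
  rows:
    - [0,0,-0.012,0,0.3]
    - [0,0,-0.024,0,0.3]
    - [0,0,-0.036,0,0.3]
    - [0,0,-0.048,0,0.3]
    - [0,0,-0.06,0,0.3]
    - [0,0,-0.07,0,0.3]
    - [0,0,-0.08,0,0.3]
    - [0,0,-0.088,0,0.3]

```text
t: 31.75
ee_pos: [0.6277, -0.0102, 0.0365]
ee_rot: [-3.141, 0.0, -3.131]
contact_force: [-6.2, 0.2, 15.4]
width: 0.486
grip_force: 42.5
```

>>> play_rows:
  rows:
    - [0,0,0,0,0.65]
    - [0,0,0,0,0.65]
    - [0,0,0.02,0,0.65]
    - [0,0,0.12,0,0.65]
    - [0,0,0.3,0,0.65]
    - [0,0,0.5,0,0.65]
    - [0,0,0.7,0,0.65]
    - [0,0,0.9,0,0.65]

```text
t: 32.55
ee_pos: [0.6275, -0.0102, 0.172]
ee_rot: [-3.142, 0.0, -3.131]
contact_force: [-0.1, 0.2, -0.2]
width: 0.648
grip_force: 0.0
```

>>> play_rows:
  rows:
    - [-0.08,-0.11,0,0,0.8]
    - [-0.17,-0.23,0,0,0.8]
    - [-0.26,-0.36,0,0,0.8]
    - [-0.35,-0.49,0,0,0.8]
    - [-0.44,-0.61,0,0,0.8]
    - [-0.53,-0.74,0,0,0.8]
    - [-0.62,-0.87,0,0,0.8]
    - [-0.7,-0.98,0,0.016,0.8]

```text
t: 33.35
ee_pos: [0.5219, -0.1581, 0.1708]
ee_rot: [-3.141, 0.0, -3.098]
contact_force: [0.2, 1.1, -0.3]
width: 0.797
grip_force: 0.0
```

```bash
python3 look.py 2
```

```text
[ 0.5219 -0.1581  0.1708] [-3.1414  0.0002 -3.0977]
top [   0.072  405.7   -311.       4.9    405.1   -310.3    136.   ]
top [  0.6419 335.2     40.2    -31.7    334.6     39.3    261.    ]
top [  0.038 384.6    41.3   -56.2   384.7    41.9   117.   ]
top [  0.038 489.7    51.4   -31.4   488.9    51.3   120.   ]
top socket 1 [625.9 -10.1] [34.4 39.6] plane [-0.0265 -0.0045  0.062 ]
top socket 2 [626.4  59.4] [34.3 39.4] plane [ 0.0151 -0.0029  0.074 ]
top socket 3 [625.7 129. ] [40.2 32. ] plane [-0.0008  0.005   0.0521]
scene [   0.0702  406.6    -311.4       4.5     407.1    -311.6     249.    ]
scene [   0.4962  418.9    -102.5     -29.      436.9    -117.      731.    ]
scene [  0.0369 491.1     51.     -34.6    491.4     49.7    148.    ]
scene socket 1 [626.9 -11.6] [34.2 43.7] plane [-0.0244  0.0089  0.0618]
scene socket 2 [627.   58.1] [43.9 33.5] plane [-0.0108  0.0132  0.0738]
scene socket 3 [628.1 127.8] [33.6 42.3] plane [-0.0027  0.0131  0.052 ]
```

>>> play_rows:
  rows:
    - [-0.08,-0.11,0,0,0.8]
    - [-0.17,-0.23,0,0,0.8]
    - [-0.27,-0.36,0,0,0.8]
    - [-0.37,-0.49,0,0.004,0.8]
    - [-0.47,-0.61,0,0.008,0.8]
    - [-0.57,-0.74,0,0.012,0.8]
    - [-0.68,-0.88,0,0.012,0.8]
    - [-0.775,-1.0,0,0.012,0.8]

```text
t: 34.25
ee_pos: [0.4063, -0.3077, 0.1708]
ee_rot: [-3.141, 0.0, -3.073]
contact_force: [0.2, -0.1, -0.6]
width: 0.8
grip_force: 0.0
```

>>> play_rows:
  rows:
    - [0,-0.02,-0.03,0,0.8]
    - [0,-0.02,-0.18,0,0.8]
    - [0,-0.02,-0.33,0,0.8]
    - [0,-0.02,-0.48,0,0.8]
    - [0,-0.02,-0.63,0,0.8]
    - [0,-0.02,-0.78,0,0.8]
    - [0,-0.02,-0.93,0,0.8]
    - [0,-0.02,-1.0,0,0.8]

```text
t: 35.05
ee_pos: [0.4068, -0.3088, 0.0188]
ee_rot: [3.139, -0.001, -3.072]
contact_force: [0.8, -0.1, 0.3]
width: 0.8
grip_force: 0.0
```

>>> play_rows:
  rows:
    - [0,0,0,0,0.8]
    - [0,0,0,0,0.7]
    - [0,0,0,0,0.5]
    - [0,0,0,0,0.3]
    - [0,0,0,0,0.3]
    - [0,0,0,0,0.3]
    - [0,0,0,0,0.3]
    - [0,0,0,0,0.3]

```text
t: 35.85
ee_pos: [0.4069, -0.3106, 0.0217]
ee_rot: [-3.14, 0.002, -3.073]
contact_force: [0.2, 2.0, 6.7]
width: 0.489
grip_force: 41.0
```

>>> play_rows:
  rows:
    - [0,0,0.05,0,0.3]
    - [0,0,0.15,0,0.3]
    - [0,0,0.27,0,0.3]
    - [0,0,0.4,0,0.3]
    - [0,0,0.53,0,0.3]
    - [0,0,0.66,0,0.3]
    - [0,0,0.77,0,0.3]
    - [0,0,0.8,0,0.3]

```text
t: 36.65
ee_pos: [0.4066, -0.3106, 0.1425]
ee_rot: [-3.139, 0.002, -3.073]
contact_force: [0.0, 0.3, -3.1]
width: 0.492
grip_force: 40.6
```

>>> play_rows:
  rows:
    - [0.06,0.062,0,0,0.3]
    - [0.14,0.146,0,-0.004,0.3]
    - [0.24,0.25,0,-0.008,0.3]
    - [0.34,0.354,0,-0.012,0.3]
    - [0.44,0.458,0,-0.016,0.3]
    - [0.54,0.562,0,-0.02,0.3]
    - [0.64,0.666,0,-0.024,0.3]
    - [0.737,0.767,0,-0.0275,0.3]

```text
t: 37.45
ee_pos: [0.5174, -0.1933, 0.1394]
ee_rot: [3.14, -0.002, -3.13]
contact_force: [0.7, 0.5, -1.9]
width: 0.487
grip_force: 40.7
```

>>> play_rows:
  rows:
    - [0.1,0.104,0,0,0.3]
    - [0.21,0.219,0,0,0.3]
    - [0.33,0.343,0,0,0.3]
    - [0.45,0.468,0,0,0.3]
    - [0.56,0.583,0,0,0.3]
    - [0.66,0.687,0,0,0.3]
    - [0.72,0.749,0,0,0.3]
    - [0.737,0.767,0,0,0.3]

```text
t: 38.25
ee_pos: [0.6278, -0.0785, 0.1395]
ee_rot: [3.141, -0.002, -3.129]
contact_force: [0.2, 0.4, -1.6]
width: 0.485
grip_force: 40.7
```

>>> play_rows:
  rows:
    - [0,0,-0.03,0,0.3]
    - [0,0,-0.1,0,0.3]
    - [0,0,-0.18,0,0.3]
    - [0,0,-0.26,0,0.3]
    - [0,0,-0.33,0,0.3]
    - [0,0,-0.36,0,0.3]
    - [0,0,-0.36,0,0.3]
    - [0,0,-0.36,0,0.3]

```text
t: 39.05
ee_pos: [0.6277, -0.0802, 0.0869]
ee_rot: [-3.141, 0.001, -3.13]
contact_force: [-0.5, -0.6, -0.9]
width: 0.485
grip_force: 40.6
```

```bash
python3 hand.py 0 0.045
```

```text
[ 0.6277 -0.0802  0.0869] [-3.1414  0.0006 -3.1303] [-0.4782 -0.6007 -0.9255]
102 face: yaw slope -0.0365 tilt -0.0019 box centre x at TCP z: 626.5 mm rel. TCP -1.2 plug bottom x at dz=-19: 626.6
```

>>> play_rows:
  rows:
    - [0.006,-0.003,-0.05,0,0.3]
    - [0.006,-0.003,-0.11,0,0.3]
    - [0.006,-0.003,-0.16,0,0.3]
    - [0.006,-0.003,-0.2,0,0.3]
    - [0.006,-0.003,-0.22,0,0.3]
    - [0.006,-0.003,-0.235,0,0.3]
    - [0.006,-0.003,-0.245,0,0.3]
    - [0.006,-0.003,-0.253,0,0.3]

```text
t: 39.9
ee_pos: [0.6285, -0.0806, 0.0487]
ee_rot: [-3.141, 0.0, -3.13]
contact_force: [-0.0, 0.6, -1.1]
width: 0.49
grip_force: 40.6
```

Entered without contact (bottom ≈ 27 mm). Push home.

>>> play_rows:
  rows:
    - [0,0,-0.012,0,0.3]
    - [0,0,-0.024,0,0.3]
    - [0,0,-0.036,0,0.3]
    - [0,0,-0.048,0,0.3]
    - [0,0,-0.06,0,0.3]
    - [0,0,-0.07,0,0.3]
    - [0,0,-0.078,0,0.3]
    - [0,0,-0.084,0,0.3]

```text
t: 40.7
ee_pos: [0.6284, -0.0806, 0.0376]
ee_rot: [-3.141, 0.001, -3.13]
contact_force: [-7.3, 1.4, 17.2]
width: 0.487
grip_force: 42.0
```

>>> play_rows:
  rows:
    - [0,0,0,0,0.65]
    - [0,0,0,0,0.65]
    - [0,0,0.02,0,0.65]
    - [0,0,0.14,0,0.65]
    - [0,0,0.35,0,0.65]
    - [0,0,0.58,0,0.65]
    - [0,0,0.8,0,0.65]
    - [0,0,1.0,0,0.65]

```text
t: 41.5
ee_pos: [0.6284, -0.0805, 0.1879]
ee_rot: [-3.141, 0.001, -3.13]
contact_force: [-0.1, 0.4, 0.3]
width: 0.65
grip_force: 0.0
```

>>> play_rows:
  rows:
    - [-0.03,0.12,0,0,0.3]
    - [-0.06,0.24,0,0,0.1]
    - [-0.09,0.36,0,0,0]
    - [-0.12,0.48,0,0,0]
    - [-0.15,0.6,0,0,0]
    - [-0.18,0.72,0,0,0]
    - [-0.21,0.84,0,0,0]
    - [-0.23,0.95,0,0,0]

```text
t: 42.3
ee_pos: [0.5934, 0.0636, 0.186]
ee_rot: [3.142, -0.0, -3.13]
contact_force: [0.1, 0.1, 0.8]
width: -0.002
grip_force: 0.0
```

>>> play_rows:
  rows:
    - [-0.03,0.12,0,0,0]
    - [-0.06,0.24,0,0,0]
    - [-0.09,0.36,0,0,0]
    - [-0.12,0.48,0,0,0]
    - [-0.15,0.6,0,0,0]
    - [-0.18,0.72,0,0,0]
    - [-0.21,0.84,0,0,0]
    - [-0.24,0.95,0,0,0]

```text
t: 43.1
ee_pos: [0.5574, 0.2059, 0.186]
ee_rot: [3.142, 0.0, -3.13]
contact_force: [0.1, 1.2, -0.7]
width: -0.003
grip_force: 0.0
```

```bash
python3 look.py 3
python3 - <<'E'
from h import *
for n in("top","scene"):
    im=cv2.imread(f"pics/{n}_L3.png");p=proj(n,[.6,.204,.115])[0].astype(int)
    cr=im[p[1]-12:p[1]+13,p[0]-14:p[0]+15];m=(cr.max(2)<45).astype(np.uint8)
    k,l,st,ce=cv2.connectedComponentsWithStats(m);print(n,p,[(st[i],ce[i]+p-[14,12]) for i in range(1,k) if st[i,4]>8])
a=cv2.imread("pics/scene_L3.png");cv2.imwrite("pics/s4.png",cv2.resize(a[110:290,240:400],None,fx=3.3,fy=3.3,interpolation=cv2.INTER_CUBIC))
E
```

```text
[0.5574 0.2059 0.186 ] [ 3.1416  0.     -3.1301]
top [  0.0378 384.5     41.6    -54.     384.8     40.9    111.    ]
top [  0.0382 489.9     52.3    -30.8    489.      50.9    116.    ]
top socket 0 [627.4 -80.6] [33.9 41.4] plane [0.018  0.0026 0.0864]
top socket 1 [625.9 -10.1] [34.4 39.5] plane [-0.0167  0.0158  0.0626]
top socket 2 [626.3  59.4] [39.4 34.5] plane [ 0.0038 -0.0172  0.0742]
top socket 3 [625.7 128.9] [32.1 40.6] plane [-0.0088  0.0031  0.052 ]
scene [  0.0368 385.5     40.7    -53.9    386.2     39.9    133.    ]
scene [  0.037 490.9    51.1   -30.8   491.     50.6   145.   ]
scene socket 0 [628.  -81.7] [34.2 42.3] plane [-0.0166  0.0107  0.0859]
scene socket 1 [626.5 -11.2] [34.7 43.3] plane [-0.0211  0.0189  0.0618]
scene socket 2 [627.8  58.4] [43.8 34.9] plane [-0.0018  0.0039  0.0737]
scene socket 3 [627.8 128.5] [33.8 44.7] plane [-0.0013 -0.0076  0.0518]
top [170 152] [(array([16,  0,  5, 17, 27], dtype=int32), array([173.8148, 148.1111]))]
scene [343 153] [(array([11, 12,  9,  8, 53], dtype=int32), array([344.3774, 156.3208]))]
```

View pics/s4.png

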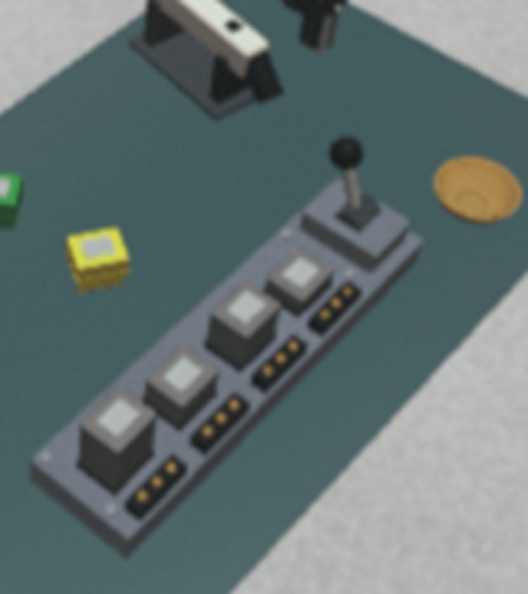

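>>> play_rows:
  rows:
    - [0,-0.008,-0.1,0,0]
    - [0,-0.008,-0.2,0,0]
    - [0,-0.008,-0.3,0,0]
    - [0,-0.008,-0.4,0,0]
    - [0,-0.008,-0.5,0,0]
    - [0,-0.008,-0.56,0,0]
    - [0,-0.008,-0.58,0,0]
    - [0,-0.008,-0.58,0,0]

```text
t: 44.0
ee_pos: [0.558, 0.2031, 0.099]
ee_rot: [-3.142, -0.0, -3.131]
contact_force: [0.4, -0.3, -0.6]
width: 0.005
grip_force: 0.0
```

>>> play_rows:
  rows:
    - [0.05,0,0,0,0]
    - [0.11,0,0,0,0]
    - [0.17,0,0,0,0]
    - [0.23,0,0,0,0]
    - [0.29,0,0,0,0]
    - [0.35,0,0,0,0]
    - [0.4,0,0,0,0]
    - [0.44,0,0,0,0]

```text
t: 44.8
ee_pos: [0.6244, 0.2032, 0.0986]
ee_rot: [-3.141, -0.001, -3.13]
contact_force: [-1.4, -0.2, -0.5]
width: -0.001
grip_force: 0.7
```

>>> play_rows:
  rows:
    - [0.02,0,0,0,0]
    - [0.04,0,0,0,0]
    - [0.05,0,0,0,0]
    - [0.06,0,0,0,0]
    - [0.07,0,0,0,0]
    - [0.08,0,0,0,0]
    - [0.085,0,0,0,0]
    - [0.09,0,0,0,0]

```text
t: 45.6
ee_pos: [0.6304, 0.2033, 0.0984]
ee_rot: [-3.14, -0.018, -3.129]
contact_force: [-34.0, -3.9, 14.1]
width: -0.002
grip_force: 17.5
```

>>> play_rows:
  rows:
    - [-0.08,0,0,0,0]
    - [-0.2,0,0.05,0,0]
    - [-0.35,0,0.1,0,0.2]
    - [-0.5,0,0.2,0,0.4]
    - [-0.65,0,0.3,-0.02,0.6]
    - [-0.8,0,0.4,-0.05,0.7]
    - [-0.9,0,0.5,-0.08,0.7]
    - [-1.0,0,0.55,-0.101,0.7]

```text
t: 46.4
ee_pos: [0.4872, 0.2034, 0.1833]
ee_rot: [3.14, 0.003, 2.939]
contact_force: [0.3, -1.0, 0.1]
width: 0.7
grip_force: 0.0
```

```bash
cat > th.py <<'E'
from h import *
print(arm.sense()['ee_pos'],arm.sense()['ee_rot'])
for n in("top","scene"):
    im,d=arm.read_camera(n);cv2.imwrite(f"pics/{n}_T.png",im);P=cloud(n,d)
    m=(P[...,2]>.068)&(P[...,2]<.082)&(P[...,1]>.2)&(P[...,1]<.4)&(P[...,0]<.53)&(P[...,0]>.28)&(im.min(2)>90)
    r=cv2.minAreaRect(np.float32(P[m][:,:2]*1000));b=P[m][:,:2]*1000;ev=np.linalg.eigh(np.cov(b.T))[1][:,1];ev*=np.sign(ev[0]);pr=(b-b.mean(0))@ev;pq=(b-b.mean(0))@[-ev[1],ev[0]]
    print(n,m.sum(),r,"pca",np.degrees(np.arctan2(ev[1],ev[0])),"len",pr.min(),pr.max(),"mid",b.mean(0)+ev*(pr.min()+pr.max())/2+np.array([-ev[1],ev[0]])*(pq.min()+pq.max())/2,np.median(P[m][:,2]))
    m=(P[...,2]>.09)&(P[...,2]<.14)&(abs(P[...,1]-.204)<.03)&(P[...,0]>.57)&(P[...,0]<.7)
    if m.sum()>5:print("lever",P[m].mean(0),m.sum())
E
python3 th.py
```

```text
[0.4872 0.2034 0.1833] [3.1404 0.0031 2.9391]
top 179 ((431.3312072753906, 294.08758544921875), (28.393646240234375, 55.298213958740234), 79.64693450927734) pca -20.53957767849621 len -30.88511468033224 28.458783304369312 mid [431.2614 293.8791] 0.07406175700532547
lever [0.6513 0.2042 0.1111] 79
scene 225 ((388.3697509765625, 301.34307861328125), (29.389589309692383, 148.2381134033203), 79.71562194824219) pca -8.631729918006537 len -86.5899943779567 62.00619143405937 mid [388.5006 301.466 ] 0.0739479397752213
lever [0.6556 0.1996 0.1101] 90
```

>>> play_rows:
  rows:
    - [-0.08,0.083,0,0,0.7]
    - [-0.17,0.177,0,0,0.7]
    - [-0.26,0.271,0,0,0.7]
    - [-0.35,0.365,0,0,0.7]
    - [-0.44,0.459,0,0,0.7]
    - [-0.53,0.553,0,0,0.7]
    - [-0.6,0.626,0,0,0.7]
    - [-0.625,0.652,0,0,0.7]

```text
t: 47.3
ee_pos: [0.3927, 0.3022, 0.1812]
ee_rot: [-3.141, -0.001, 2.943]
contact_force: [0.3, -0.1, 0.8]
width: 0.696
grip_force: 0.0
```

>>> play_rows:
  rows:
    - [0,0,-0.05,0,0.7]
    - [0,0,-0.15,0,0.7]
    - [0,0,-0.3,0,0.7]
    - [0,0,-0.45,0,0.7]
    - [0,0,-0.6,0,0.7]
    - [0,0,-0.75,0,0.7]
    - [0,0,-0.88,0,0.7]
    - [0,0,-0.94,0,0.7]

```text
t: 48.1
ee_pos: [0.3934, 0.3002, 0.0385]
ee_rot: [-3.14, -0.002, 2.941]
contact_force: [-0.9, 1.1, 0.7]
width: 0.699
grip_force: 0.0
```

>>> play_rows:
  rows:
    - [0,0,0,0,0.6]
    - [0,0,0,0,0.5]
    - [0,0,0,0,0.4]
    - [0,0,0,0,0.2]
    - [0,0,0,0,0.2]
    - [0,0,0,0,0.2]
    - [0,0,0,0,0.2]
    - [0,0,0,0,0.2]
  grip_force: 60

```text
t: 48.9
ee_pos: [0.3942, 0.3013, 0.0415]
ee_rot: [3.14, 0.002, 2.941]
contact_force: [0.1, -1.0, 5.7]
width: 0.316
grip_force: 59.6
```

>>> play_rows:
  rows:
    - [0,0,0.03,0,0.2]
    - [0,0,0.1,0,0.2]
    - [0,0,0.2,0,0.2]
    - [0,0,0.3,0,0.2]
    - [0,0,0.42,0,0.2]
    - [0,0,0.54,0,0.2]
    - [0,0,0.63,0,0.2]
    - [0,0,0.68,0,0.2]

```text
t: 49.7
ee_pos: [0.3938, 0.3012, 0.1442]
ee_rot: [3.14, 0.002, 2.941]
contact_force: [-0.2, 0.5, -2.5]
width: 0.32
grip_force: 59.1
```

Run:
```python
from h import *
s=arm.sense();print(s['ee_pos'],s['ee_rot'],s['contact_force'],s['torque'],s['width'])
im,d=arm.read_camera("scene");P=cloud("scene",d);e=s['ee_pos']
p=proj("scene",e)[0].astype(int)
cv2.imwrite("pics/th1.png",cv2.resize(im[p[1]-70:p[1]+60,p[0]-80:p[0]+80],None,fx=4,fy=4,interpolation=cv2.INTER_CUBIC))
```

```text
[0.3938 0.3012 0.1442] [3.1405 0.0016 2.9415] [-0.1862  0.4678 -2.5394] [-0.0366 -0.0089  0.009 ] 0.32010044264772236
```

View pics/th1.png

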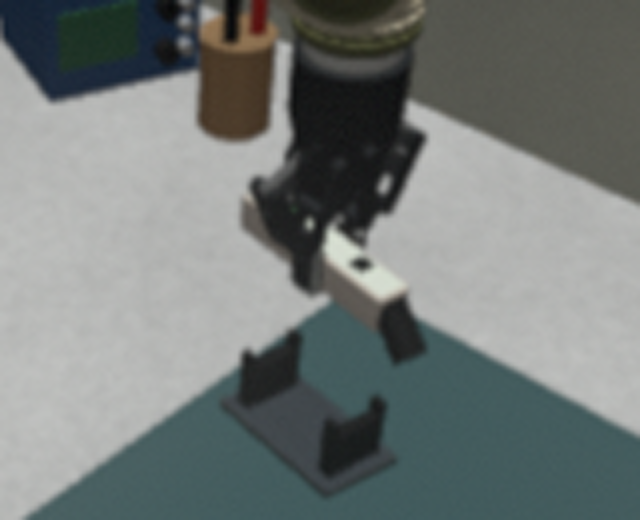

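>>> play_rows:
  rows:
    - [0.02,-0.06,0,0.01,0.2]
    - [0.05,-0.16,0,0.02,0.2]
    - [0.08,-0.28,0,0.035,0.2]
    - [0.11,-0.4,0,0.05,0.2]
    - [0.14,-0.52,0,0.065,0.2]
    - [0.17,-0.64,0,0.08,0.2]
    - [0.2,-0.75,0,0.09,0.2]
    - [0.236,-0.849,0,0.0955,0.2]

```text
t: 50.55
ee_pos: [0.4288, 0.1729, 0.1422]
ee_rot: [-3.141, -0.001, -3.141]
contact_force: [0.8, 0.6, -1.1]
width: 0.325
grip_force: 59.1
```

>>> play_rows:
  rows:
    - [0.03,-0.1,0,0,0.2]
    - [0.06,-0.2,0,0,0.2]
    - [0.09,-0.31,0,0,0.2]
    - [0.12,-0.42,0,0,0.2]
    - [0.15,-0.53,0,0,0.2]
    - [0.18,-0.64,0,0,0.2]
    - [0.21,-0.75,0,0,0.2]
    - [0.236,-0.849,0,0,0.2]

```text
t: 51.35
ee_pos: [0.4643, 0.0456, 0.1422]
ee_rot: [3.141, -0.001, 3.141]
contact_force: [1.3, -0.4, -1.4]
width: 0.32
grip_force: 59.1
```

>>> play_rows:
  rows:
    - [0.03,-0.1,-0.02,0,0.2]
    - [0.06,-0.22,-0.04,0,0.2]
    - [0.1,-0.35,-0.06,0,0.2]
    - [0.13,-0.48,-0.08,0,0.2]
    - [0.17,-0.6,-0.1,0,0.2]
    - [0.2,-0.72,-0.11,0,0.2]
    - [0.22,-0.81,-0.11,0,0.2]
    - [0.236,-0.849,-0.11,0,0.2]

```text
t: 52.15
ee_pos: [0.4998, -0.0819, 0.1258]
ee_rot: [3.141, -0.0, 3.14]
contact_force: [-0.1, 0.2, -1.8]
width: 0.321
grip_force: 59.1
```

```bash
cat > aim.py <<'E'
from h import *
s=arm.sense();e=s['ee_pos'];print(e,s['ee_rot'],s['t'])
for n in("scene","top"):
    im,d=arm.read_camera(n);P=cloud(n,d);cv2.imwrite(f"pics/aim_{n}.png",im)
    m=(abs(P[...,1]-e[1])<.02)&(P[...,0]>e[0]+.02)&(P[...,0]<e[0]+.1)&(abs(P[...,2]-e[2]-.0335)<.008)&(im.min(2)>80)
    q=P[m]-e
    if len(q)<15: print(n,"few",len(q));continue
    A=np.c_[q[:,0],np.ones(len(q))];sl=np.linalg.lstsq(A,q[:,2],rcond=None)[0]
    t=q[abs(q[:,2]-A@sl)<.004];print(n,len(t),"top front x rel TCP %.4f"%np.percentile(t[:,0],98),"top z=%.4f + %.4f*x"%(sl[1],sl[0]),"y=%s"%np.polyfit(t[:,0],t[:,1],1))
    m=(abs(P[...,1]-e[1])<.03)&(P[...,0]>e[0]+.065)&(P[...,0]<e[0]+.12)&(P[...,2]>e[2]-.03)&(P[...,2]<e[2]+.035)&(im.max(2)<70)
    if m.sum()>5:print("nose",m.sum(),"x max",np.percentile(P[m][:,0],97)-e[0],"z min",np.percentile(P[m][:,2],3)-e[2],"y",P[m][:,1].mean()-e[1])
E
python3 aim.py
```

```text
[ 0.4998 -0.0819  0.1258] [ 3.1415 -0.0005  3.1403] 52.15
scene 225 top front x rel TCP 0.0682 top z=0.0340 + -0.0293*x y=[ 0.0178 -0.0035]
nose 196 x max 0.09651554390355355 z min -0.0011226916769108974 y -0.004635166709194519
top few 0
```

Run:
```python
from h import *
a=cv2.imread("pics/aim_scene.png");e=arm.sense()['ee_pos']
L=e+[.091,0,-.008];lab=np.array([.6274,-.0808,.086]);pl=proj("scene",np.array([L,lab,L+.0707*0.5*np.array([1,0,-1])*1.0]));print(pl)
p=pl[0].astype(int);c=cv2.resize(a[p[1]-45:p[1]+45,p[0]-55:p[0]+55],None,fx=6,fy=6,interpolation=cv2.INTER_CUBIC)
for q,col in zip(pl,((0,0,255),(0,255,0),(255,0,0))):cv2.circle(c,tuple(int(v) for v in (q-p+[55,45])*6),4,col,-1)
cv2.imwrite("pics/aim1.png",c)
```

```text
[[263.4935 218.618 ]
 [275.6333 236.4111]
 [275.0053 237.1132]]
```

View pics/aim1.png

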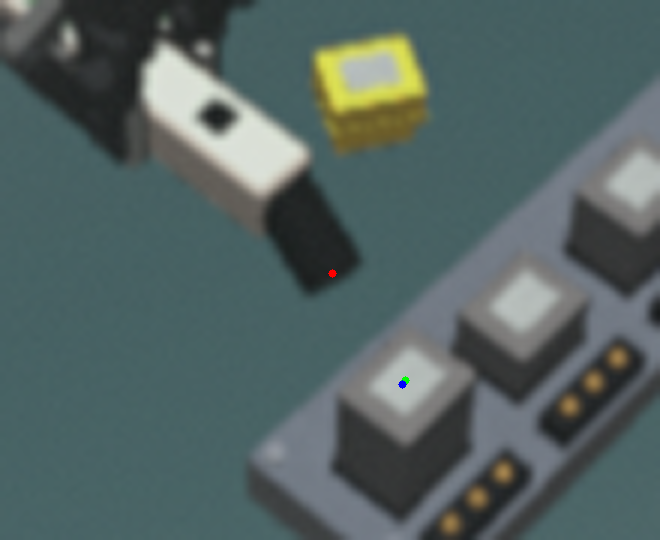

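>>> play_rows:
  rows:
    - [0,0.005,0.015,0,0.2]
    - [0,0.005,0.033,0,0.2]
    - [0,0.005,0.033,0,0.2]
    - [0,0.005,0.033,0,0.2]
    - [0,0.005,0.033,0,0.2]
    - [0,0.005,0.033,0,0.2]
    - [0,0.005,0.033,0,0.2]
    - [0,0.005,0.033,0,0.2]

```text
t: 53.05
ee_pos: [0.4998, -0.0803, 0.1309]
ee_rot: [3.142, -0.0, 3.141]
contact_force: [0.6, 0.6, -1.4]
width: 0.323
grip_force: 59.1
```

>>> play_rows:
  rows:
    - [0,0,0,0,0.2]
    - [0,0,0,0,0.2]
    - [0,0,0,0,0.2]
    - [0,0,0,0,0.2]
    - [0,0,0,0,0.2]
    - [0,0,0,0,0.2]
    - [0,0,0,0,0.2]
    - [0,0,0,0,0.2]

```text
t: 53.85
ee_pos: [0.4998, -0.0803, 0.131]
ee_rot: [-3.142, 0.0, 3.141]
contact_force: [-0.9, 0.4, -1.1]
width: 0.318
grip_force: 59.1
```

>>> play_rows:
  rows:
    - [0,0,0,0,0.2]
    - [0,0,0,0,0.2]
    - [0,0,0,0,0.2]
    - [0,0,0,0,0.2]
    - [0,0,0,0,0.2]
    - [0,0,0,0,0.2]
    - [0,0,0,0,0.2]
    - [0,0,0,0,0.2]

```text
t: 54.65
ee_pos: [0.4998, -0.0802, 0.131]
ee_rot: [3.142, 0.0, 3.141]
contact_force: [-0.1, 0.1, -1.0]
width: 0.315
grip_force: 59.1
```

```bash
python3 aim.py
python3 - <<'E'
from h import *
a=cv2.imread("pics/aim_scene.png");e=arm.sense()['ee_pos']
# two-view-ish check: white front end of barrel from pixels, at plane z of the barrel top; and label centroid by brightness
im=a;lab=[.6274,-.0808,.086];p=proj("scene",lab)[0];u,v=p.astype(int)
cr=im[v-12:v+13,u-12:u+13].min(2);m=(cr>165).astype(np.uint8);k,l,st,ce=cv2.connectedComponentsWithStats(m)
for i in range(1,k):
    if st[i,4]>8:print("label px",ce[i]+[u-12,v-12],"->",onz("scene",ce[i]+[u-12,v-12],.086),st[i,4])
E
```

```text
[ 0.4998 -0.0802  0.131 ] [3.1416 0.     3.1414] 54.65
scene 233 top front x rel TCP 0.0679 top z=0.0339 + -0.0306*x y=[ 0.0148 -0.0034]
nose 198 x max 0.09654947529881902 z min -0.0013166576528371166 y -0.004561999718113829
top few 0
label px [275.4098 236.0164] -> [[ 0.6264 -0.0804  0.086 ]] 61
```

>>> play_rows:
  rows:
    - [0,0.08,0,0,0.2]
    - [0,0.22,0,0,0.2]
    - [0,0.38,0,0,0.2]
    - [0,0.54,0,0,0.2]
    - [-0.003,0.7,-0.02,0,0.2]
    - [-0.007,0.83,-0.05,0,0.2]
    - [-0.007,0.91,-0.07,0,0.2]
    - [-0.007,0.933,-0.08,0,0.2]

```text
t: 55.55
ee_pos: [0.4985, 0.061, 0.1187]
ee_rot: [3.141, -0.0, -3.14]
contact_force: [0.2, 0.3, -1.5]
width: 0.316
grip_force: 59.2
```

>>> play_rows:
  rows:
    - [0,0,0,0,0.2]
    - [0,0,0,0,0.2]
    - [0,0,0,0,0.2]
    - [0,0,0,0,0.2]
    - [0,0,0,0,0.2]
    - [0,0,0,0,0.2]
    - [0,0,0,0,0.2]
    - [0,0,0,0,0.2]

```text
t: 56.35
ee_pos: [0.4987, 0.0597, 0.119]
ee_rot: [-3.142, -0.0, 3.141]
contact_force: [0.1, 0.5, -1.7]
width: 0.315
grip_force: 59.2
```

>>> play_rows:
  rows:
    - [0,0,0,0,0.2]
    - [0,0,0,0,0.2]
    - [0,0,0,0,0.2]
    - [0,0,0,0,0.2]
    - [0,0,0,0,0.2]
    - [0,0,0,0,0.2]
    - [0,0,0,0,0.2]
    - [0,0,0,0,0.2]

```text
t: 57.15
ee_pos: [0.4988, 0.0597, 0.119]
ee_rot: [-3.142, 0.0, 3.141]
contact_force: [0.1, -1.0, -2.7]
width: 0.318
grip_force: 59.2
```

>>> play_rows:
  rows:
    - [0,0,0,0,0.2]
    - [0,0,0,0,0.2]
    - [0,0,0,0,0.2]
    - [0,0,0,0,0.2]
    - [0,0,0,0,0.2]
    - [0,0,0,0,0.2]
    - [0,0,0,0,0.2]
    - [0,0,0,0,0.2]

```text
t: 57.95
ee_pos: [0.4987, 0.0597, 0.119]
ee_rot: [-3.142, -0.0, 3.141]
contact_force: [0.7, -0.1, -2.4]
width: 0.318
grip_force: 59.2
```

```bash
python3 aim.py
```

```text
[0.4987 0.0597 0.119 ] [-3.1416 -0.      3.1413] 57.95
scene 187 top front x rel TCP 0.0684 top z=0.0335 + -0.0248*x y=[ 0.0496 -0.0059]
nose 167 x max 0.09694500660265692 z min -0.0017584128105773839 y -0.005590880890977333
top few 0
```

>>> play_rows:
  rows:
    - [0,-0.06,0,0,0.2]
    - [0,-0.15,0,0,0.2]
    - [0,-0.25,0,0,0.2]
    - [0,-0.34,0,0,0.2]
    - [0,-0.41,-0.02,0,0.2]
    - [0,-0.45,-0.05,0,0.2]
    - [0,-0.467,-0.07,0,0.2]
    - [0,-0.467,-0.08,0,0.2]

```text
t: 58.85
ee_pos: [0.4986, -0.0105, 0.1064]
ee_rot: [3.141, -0.001, 3.141]
contact_force: [-0.9, -1.3, -1.1]
width: 0.319
grip_force: 59.2
```

>>> play_rows:
  rows:
    - [0,0,0,0,0.2]
    - [0,0,0,0,0.2]
    - [0,0,0,0,0.2]
    - [0,0,0,0,0.2]
    - [0,0,0,0,0.2]
    - [0,0,0,0,0.2]
    - [0,0,0,0,0.2]
    - [0,0,0,0,0.2]

```text
t: 59.65
ee_pos: [0.4988, -0.0104, 0.107]
ee_rot: [-3.142, 0.0, 3.141]
contact_force: [-0.1, -0.4, -1.9]
width: 0.319
grip_force: 59.2
```

>>> play_rows:
  rows:
    - [0,0,0,0,0.2]
    - [0,0,0,0,0.2]
    - [0,0,0,0,0.2]
    - [0,0,0,0,0.2]
    - [0,0,0,0,0.2]
    - [0,0,0,0,0.2]
    - [0,0,0,0,0.2]
    - [0,0,0,0,0.2]

```text
t: 60.45
ee_pos: [0.4988, -0.0104, 0.107]
ee_rot: [-3.142, -0.0, 3.141]
contact_force: [-0.7, 0.5, -0.9]
width: 0.321
grip_force: 59.2
```

>>> play_rows:
  rows:
    - [0,0,0,0,0.2]
    - [0,0,0,0,0.2]
    - [0,0,0,0,0.2]
    - [0,0,0,0,0.2]
    - [0,0,0,0,0.2]
    - [0,0,0,0,0.2]
    - [0,0,0,0,0.2]
    - [0,0,0,0,0.2]

```text
t: 61.25
ee_pos: [0.4988, -0.0104, 0.107]
ee_rot: [-3.142, 0.0, 3.141]
contact_force: [-0.2, 0.6, -2.0]
width: 0.321
grip_force: 59.2
```

>>> play_rows:
  rows:
    - [0,0.08,0.02,0,0.2]
    - [0,0.22,0.04,0,0.2]
    - [0,0.38,0.04,0,0.2]
    - [0,0.54,0.04,0,0.2]
    - [0,0.7,0.02,0,0.2]
    - [-0.003,0.83,-0.02,0,0.2]
    - [-0.005,0.91,-0.05,0,0.2]
    - [-0.005,0.93,-0.067,0,0.2]

```text
t: 62.05
ee_pos: [0.4976, 0.1305, 0.0966]
ee_rot: [3.142, -0.0, -3.14]
contact_force: [-0.0, -1.4, -1.4]
width: 0.32
grip_force: 59.3
```

>>> play_rows:
  rows:
    - [0,0,0,0,0.2]
    - [0,0,0,0,0.2]
    - [0,0,0,0,0.2]
    - [0,0,0,0,0.2]
    - [0,0,0,0,0.2]
    - [0,0,0,0,0.2]
    - [0,0,0,0,0.2]
    - [0,0,0,0,0.2]

```text
t: 62.85
ee_pos: [0.498, 0.1291, 0.0969]
ee_rot: [-3.142, -0.0, 3.141]
contact_force: [0.5, -0.3, -2.2]
width: 0.319
grip_force: 59.3
```

>>> play_rows:
  rows:
    - [0,0,0,0,0.2]
    - [0,0,0,0,0.2]
    - [0,0,0,0,0.2]
    - [0,0,0,0,0.2]
    - [0,0,0,0,0.2]
    - [0,0,0,0,0.2]
    - [0,0,0,0,0.2]
    - [0,0,0,0,0.2]

```text
t: 63.65
ee_pos: [0.498, 0.1291, 0.0969]
ee_rot: [3.142, -0.0, 3.141]
contact_force: [-0.2, -1.2, -1.2]
width: 0.319
grip_force: 59.3
```

>>> play_rows:
  rows:
    - [0,0,0,0,0.2]
    - [0,0,0,0,0.2]
    - [0,0,0,0,0.2]
    - [0,0,0,0,0.2]
    - [0,0,0,0,0.2]
    - [0,0,0,0,0.2]
    - [0,0,0,0,0.2]
    - [0,0,0,0,0.2]

```text
t: 64.45
ee_pos: [0.498, 0.1292, 0.0969]
ee_rot: [3.142, -0.0, 3.141]
contact_force: [-0.5, -0.0, -1.9]
width: 0.32
grip_force: 59.3
```

```bash
python3 aim.py
python3 - <<'E'
from h import *
a=cv2.imread("pics/aim_scene.png");e=arm.sense()['ee_pos'];p=proj("scene",[.61,.1,.06])[0].astype(int)
cv2.imwrite("pics/aim4.png",cv2.resize(a[p[1]-60:p[1]+60,p[0]-75:p[0]+65],None,fx=5,fy=5,interpolation=cv2.INTER_CUBIC))
E
```

```text
[0.498  0.1292 0.0969] [ 3.1416 -0.      3.1414] 64.45
scene 161 top front x rel TCP 0.0676 top z=0.0324 + -0.0027*x y=[ 0.0119 -0.0041]
nose 147 x max 0.09623390741698273 z min -0.0027544281114805225 y -0.005885979329584762
top few 0
```

View pics/aim4.png

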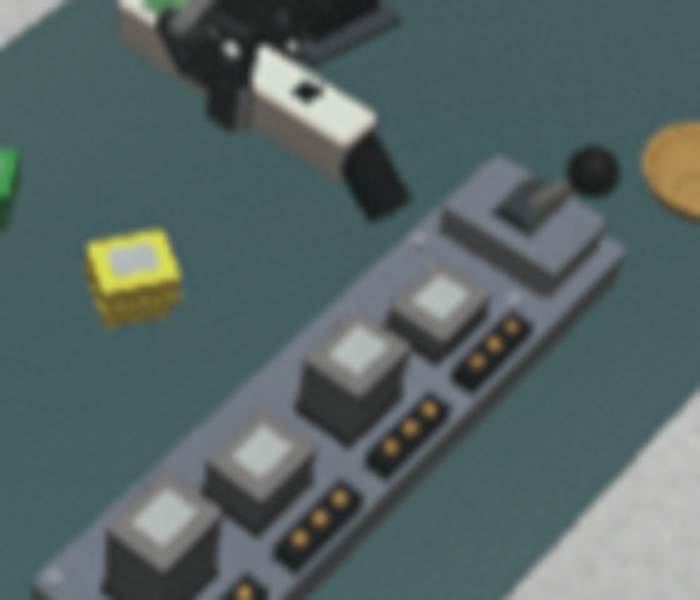

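>>> play_rows:
  rows:
    - [-0.03,0.02,0.08,0,0.2]
    - [-0.07,0.08,0.18,-0.01,0.2]
    - [-0.11,0.16,0.28,-0.025,0.2]
    - [-0.16,0.25,0.34,-0.04,0.2]
    - [-0.21,0.34,0.35,-0.055,0.2]
    - [-0.26,0.43,0.35,-0.07,0.2]
    - [-0.31,0.51,0.35,-0.085,0.2]
    - [-0.35,0.57,0.35,-0.0955,0.2]

```text
t: 65.35
ee_pos: [0.4448, 0.2155, 0.1504]
ee_rot: [3.141, 0.001, 2.941]
contact_force: [0.3, -0.5, -1.4]
width: 0.317
grip_force: 59.3
```

>>> play_rows:
  rows:
    - [-0.04,0.07,0,0,0.2]
    - [-0.09,0.15,0,0,0.2]
    - [-0.14,0.24,0,0,0.2]
    - [-0.2,0.34,0,0,0.2]
    - [-0.26,0.44,0,0,0.2]
    - [-0.31,0.52,0,0,0.2]
    - [-0.34,0.565,0,0,0.2]
    - [-0.345,0.577,0,0,0.2]

```text
t: 66.15
ee_pos: [0.3932, 0.3018, 0.1495]
ee_rot: [-3.142, 0.0, 2.943]
contact_force: [-0.6, 0.0, -1.5]
width: 0.321
grip_force: 59.2
```

>>> play_rows:
  rows:
    - [0,0,-0.03,0,0.2]
    - [0,0,-0.1,0,0.2]
    - [0,0,-0.18,0,0.2]
    - [0,0,-0.26,0,0.2]
    - [0,0,-0.33,0,0.2]
    - [0,0,-0.38,0,0.2]
    - [0,0,-0.4,0,0.2]
    - [0,0,-0.4,0,0.2]

```text
t: 66.95
ee_pos: [0.3938, 0.3011, 0.0891]
ee_rot: [-3.141, -0.0, 2.941]
contact_force: [0.0, 0.6, -1.6]
width: 0.321
grip_force: 59.2
```

>>> play_rows:
  rows:
    - [0,0,-0.06,0,0.2]
    - [0,0,-0.12,0,0.2]
    - [0,0,-0.18,0,0.2]
    - [0,0,-0.23,0,0.2]
    - [0,0,-0.27,0,0.2]
    - [0,0,-0.295,0,0.2]
    - [0,0,-0.31,0,0.2]
    - [0,0,-0.32,0,0.2]

```text
t: 67.75
ee_pos: [0.3938, 0.3012, 0.0415]
ee_rot: [3.142, 0.0, 2.941]
contact_force: [-5.9, -2.8, 18.9]
width: 0.318
grip_force: 61.9
```

>>> play_rows:
  rows:
    - [0,0,0.005,0,0.2]
    - [0,0,0.005,0,0.4]
    - [0,0,0.005,0,0.5]
    - [0,0,0.005,0,0.6]
    - [0,0,0.005,0,0.7]
    - [0,0,0.005,0,0.7]
    - [0,0,0.005,0,0.7]
    - [0,0,0.005,0,0.7]

```text
t: 68.55
ee_pos: [0.3938, 0.3012, 0.0422]
ee_rot: [3.142, 0.0, 2.941]
contact_force: [-1.3, 0.5, 0.4]
width: 0.701
grip_force: 0.0
```

>>> play_rows:
  rows:
    - [0,0,0.03,0,0.7]
    - [0,0,0.1,0,0.7]
    - [0,0,0.22,0,0.7]
    - [0,0,0.36,0,0.7]
    - [0,0,0.5,0,0.7]
    - [0,0,0.65,0,0.7]
    - [0,0,0.8,0,0.7]
    - [0,0,0.93,0,0.7]

```text
t: 69.35
ee_pos: [0.3937, 0.3012, 0.1838]
ee_rot: [3.141, 0.001, 2.941]
contact_force: [0.3, 0.5, -0.3]
width: 0.7
grip_force: 0.0
```

>>> play_rows:
  rows:
    - [0.12,-0.06,0,0,0.7]
    - [0.24,-0.12,0,0,0.7]
    - [0.36,-0.18,0,0,0.7]
    - [0.48,-0.24,0,0,0.5]
    - [0.6,-0.3,0,0,0.2]
    - [0.72,-0.36,0,0,0]
    - [0.84,-0.42,0,0,0]
    - [0.96,-0.45,0,0,0]

```text
t: 70.15
ee_pos: [0.5393, 0.2322, 0.1811]
ee_rot: [-3.141, -0.001, 2.94]
contact_force: [0.1, -0.0, 0.1]
width: 0.003
grip_force: 0.0
```

```bash
python3 th.py
python3 - <<'E'
from h import *
a=cv2.imread("pics/scene_T.png");p=proj("scene",[.39,.3,.05])[0].astype(int);v=max(p[1]-50,0)
cv2.imwrite("pics/th2.png",cv2.resize(a[v:v+100,p[0]-60:p[0]+70],None,fx=5,fy=5,interpolation=cv2.INTER_CUBIC))
E
```

```text
avg = a.mean(axis, **keepdims_kw)
  ret = um.true_divide(
th.py:6: RuntimeWarning: Degrees of freedom <= 0 for slice
  r=cv2.minAreaRect(np.float32(P[m][:,:2]*1000));b=P[m][:,:2]*1000;ev=np.linalg.eigh(np.cov(b.T))[1][:,1];ev*=np.sign(ev[0]);pr=(b-b.mean(0))@ev;pq=(b-b.mean(0))@[-ev[1],ev[0]]
  c *= np.true_divide(1, fact)
  c *= np.true_divide(1, fact)
th.py:6: RuntimeWarning: Mean of empty slice.
  r=cv2.minAreaRect(np.float32(P[m][:,:2]*1000));b=P[m][:,:2]*1000;ev=np.linalg.eigh(np.cov(b.T))[1][:,1];ev*=np.sign(ev[0]);pr=(b-b.mean(0))@ev;pq=(b-b.mean(0))@[-ev[1],ev[0]]
Traceback (most recent call last):
  File "th.py", line 7, in <module>
    print(n,m.sum(),r,"pca",np.degrees(np.arctan2(ev[1],ev[0])),"len",pr.min(),pr.max(),"mid",b.mean(0)+ev*(pr.min()+pr.max())/2+np.array([-ev[1],ev[0]])*(pq.min()+pq.max())/2,np.median(P[m][:,2]))
                                                                      ~~~~~~^^
ValueError: zero-size array to reduction operation minimum which has no identity
```

View pics/th2.png

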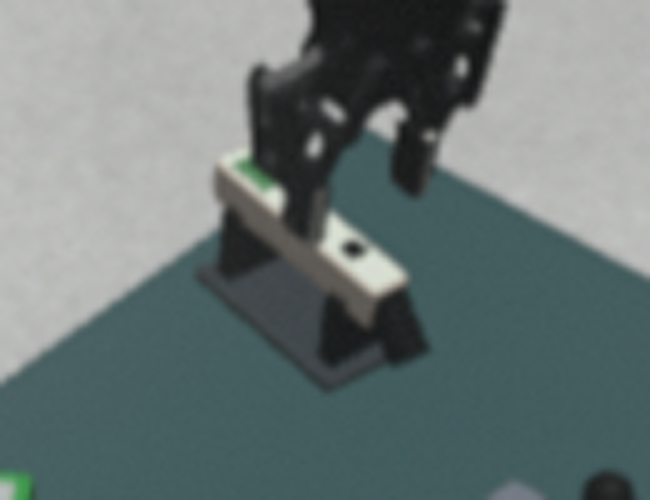

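```bash
sed -i 's/in("top","scene")/in("scene",)/' th.py; python3 th.py; python3 look.py 5 | grep socket
```

```text
[0.5416 0.2316 0.1809] [-3.1412  0.0005  2.9389]
scene 334 ((389.3295593261719, 301.30023193359375), (32.5973014831543, 149.25164794921875), 78.85314178466797) pca -11.058930384314614 len -78.46731653381566 70.79840020933062 mid [389.3158 301.2451] 0.07437400747942402
lever [0.6553 0.1998 0.1094] 92
top socket 0 [627.1 -80.8] [34.2 41.9] plane [-0.0124  0.0088  0.0859]
top socket 1 [625.8 -10.1] [34.7 39.5] plane [-0.0167  0.0029  0.0623]
top socket 2 [626.2  59.4] [34.1 39.4] plane [ 0.0212 -0.0169  0.074 ]
top socket 3 [625.4 128.8] [32.2 40.2] plane [ 0.008  -0.0034  0.0529]
scene socket 0 [628.2 -81.4] [44.2 33.9] plane [-0.0131  0.007   0.0859]
scene socket 1 [627.1 -11.4] [34.6 42.6] plane [-0.018   0.0031  0.0619]
scene socket 2 [627.2  58.1] [45.3 33.6] plane [-0.0067  0.0176  0.0737]
scene socket 3 [627.8 128.4] [33.7 45. ] plane [0.0059 0.0115 0.0518]
```

>>> play_rows:
  rows:
    - [0.12,-0.03,0,0.01,0]
    - [0.25,-0.06,0,0.02,0]
    - [0.38,-0.09,0,0.04,0]
    - [0.51,-0.12,0,0.06,0]
    - [0.64,-0.15,0,0.08,0]
    - [0.77,-0.18,0,0.09,0]
    - [0.9,-0.184,0,0.101,0]
    - [0.99,-0.184,0,0.101,0]

```text
t: 71.15
ee_pos: [0.6866, 0.2061, 0.1814]
ee_rot: [-3.142, -0.001, -3.13]
contact_force: [0.1, -0.2, -0.7]
width: 0.001
grip_force: 0.0
```

>>> play_rows:
  rows:
    - [0,0,-0.05,0,0]
    - [0,0,-0.13,0,0]
    - [0,0,-0.21,0,0]
    - [0,0,-0.3,0,0]
    - [0,0,-0.4,0,0]
    - [0,0,-0.48,0,0]
    - [0,0,-0.54,0,0]
    - [0,0,-0.54,0,0]

```text
t: 71.95
ee_pos: [0.6856, 0.206, 0.099]
ee_rot: [-3.141, -0.003, -3.13]
contact_force: [-0.2, -0.3, -1.0]
width: 0.003
grip_force: 0.0
```

Push to −x, to about 627, then finely.

>>> play_rows:
  rows:
    - [-0.05,-0.01,0,0,0]
    - [-0.1,-0.01,0,0,0]
    - [-0.15,-0.01,0,0,0]
    - [-0.2,-0.01,0,0,0]
    - [-0.25,-0.01,0,0,0]
    - [-0.3,-0.01,0,0,0]
    - [-0.34,-0.01,0,0,0]
    - [-0.38,-0.01,0,0,0]

```text
t: 72.75
ee_pos: [0.6286, 0.2046, 0.1005]
ee_rot: [-3.141, -0.001, -3.13]
contact_force: [1.0, -0.3, -0.1]
width: 0.001
grip_force: 0.6
```

>>> play_rows:
  rows:
    - [-0.01,0,0,0,0]
    - [-0.02,0,0,0,0]
    - [-0.03,0,0,0,0]
    - [-0.035,0,0,0,0]
    - [-0.04,0,0,0,0]
    - [-0.045,0,0,0,0]
    - [-0.05,0,0,0,0]
    - [-0.05,0,0,0,0]

```text
t: 73.55
ee_pos: [0.6217, 0.2046, 0.1007]
ee_rot: [-3.142, -0.0, -3.13]
contact_force: [1.3, 0.1, -0.3]
width: 0.002
grip_force: 0.4
```

>>> play_rows:
  rows:
    - [-0.01,0,0,0,0]
    - [-0.015,0,0,0,0]
    - [-0.02,0,0,0,0]
    - [-0.025,0,0,0,0]
    - [-0.03,0,0,0,0]
    - [-0.035,0,0,0,0]
    - [-0.04,0,0,0,0]
    - [-0.04,0,0,0,0]

```text
t: 74.35
ee_pos: [0.6189, 0.2045, 0.101]
ee_rot: [3.141, 0.008, -3.131]
contact_force: [15.6, 1.6, -6.7]
width: -0.005
grip_force: 7.7
```

At the off stop (15.6 N). Back off, rise, and check.

>>> play_rows:
  rows:
    - [0.05,0,0,0,0]
    - [0.12,0,0,0,0]
    - [0.2,0,0,0,0]
    - [0.3,0,0,0,0]
    - [0.4,0,0.1,0,0]
    - [0.45,0,0.25,0,0]
    - [0.45,0,0.45,0,0]
    - [0.45,0,0.65,0,0]

```text
t: 75.15
ee_pos: [0.6829, 0.2046, 0.1988]
ee_rot: [-3.141, -0.002, -3.13]
contact_force: [1.0, 0.0, 0.5]
width: 0.0
grip_force: 0.0
```

>>> play_rows:
  rows:
    - [0,-0.05,0.05,0,0]
    - [-0.05,-0.15,0.1,0,0]
    - [-0.1,-0.3,0.1,0,0]
    - [-0.2,-0.45,0.1,0,0]
    - [-0.3,-0.6,0.1,0,0]
    - [-0.4,-0.75,0.1,0,0]
    - [-0.5,-0.9,0.1,0,0]
    - [-0.6,-1.0,0.1,0,0]

```text
t: 75.95
ee_pos: [0.5919, 0.053, 0.2123]
ee_rot: [3.142, -0.002, -3.131]
contact_force: [-0.1, -0.4, -0.2]
width: 0.0
grip_force: 0.0
```

>>> play_rows:
  rows:
    - [-0.1,-0.1,0,0,0]
    - [-0.25,-0.2,0,0,0]
    - [-0.4,-0.35,0,0,0]
    - [-0.55,-0.5,0,0,0]
    - [-0.7,-0.6,0,0,0]
    - [-0.85,-0.7,0,0,0]
    - [-1.0,-0.8,0,0,0]
    - [-1.0,-0.8,0,0,0]

```text
t: 76.75
ee_pos: [0.4408, -0.0662, 0.2127]
ee_rot: [3.141, -0.002, -3.133]
contact_force: [0.9, 0.3, 0.2]
width: 0.002
grip_force: 0.0
```

```bash
sed -i 's/in("scene",)/in("scene","top")/' th.py; python3 look.py 6 | grep socket; python3 th.py
```

```text
top socket 0 [627.3 -80.6] [34.5 41.4] plane [ 0.0055 -0.0099  0.0863]
top socket 1 [625.7 -10. ] [34.7 39.5] plane [-0.0433 -0.0216  0.0623]
top socket 2 [626.3  59.4] [34.5 39.2] plane [-0.0116  0.0077  0.0741]
top socket 3 [625.6 128.8] [32.  40.4] plane [ 0.0218 -0.0084  0.0526]
scene socket 0 [628.  -82.1] [33.6 42.2] plane [0.0038 0.008  0.0859]
scene socket 1 [626.7 -11.6] [34.2 43.3] plane [-0.0023  0.0092  0.062 ]
scene socket 2 [627.   58.4] [34.2 42.6] plane [-0.0124  0.0048  0.0738]
scene socket 3 [627.9 128.6] [33.7 43.7] plane [-0.0104 -0.0168  0.052 ]
[ 0.4429 -0.0655  0.213 ] [ 3.1411 -0.0005 -3.1314]
scene 338 ((388.0986633300781, 300.3875732421875), (31.023887634277344, 151.53378295898438), 77.80443572998047) pca -11.530623255633117 len -81.09929590028375 70.44662539951632 mid [388.0866 300.553 ] 0.07417739581871063
lever [0.5992 0.1997 0.1088] 94
top 557 ((388.3638916015625, 302.0122985839844), (29.463430404663086, 151.48678588867188), 78.79952239990234) pca -11.508272427037474 len -74.4446981230025 76.99113698382583 mid [388.3779 302.2035] 0.07464811334430221
lever [0.5947 0.2034 0.1128] 75
```

View pics/scene_L6.png

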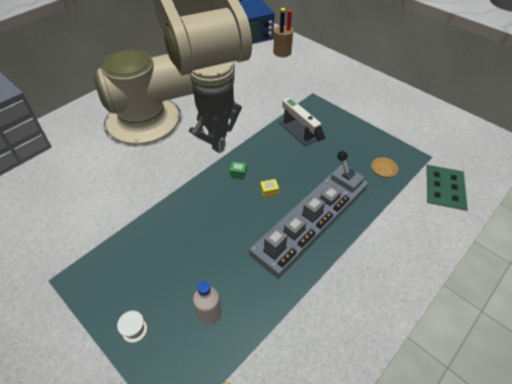

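The last view shows all four relays home in the board (around (255–335, 190–245)). The lever is back to off at (343,157), the thermometer is in its cradle at (303,118), and the bystanders have not moved.

```bash
python3 -c "
from workcell import arm
print(arm.hand_in())"
```

```text
the job is handed in; nothing more can be done
None
```

I handed the job in after about 77 s of robot time. The last pictures show all four relays home, the thermometer back in its cradle and the lever off. I held each label aim for about 2.4 s but could not read it back, and the hand-in gave no verdict.

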